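# Refit the slip-on lever and shut the air valve

## Task

The air valve on the shelf has been left open with its slip-on lever off; the lever stands hub-down in the tool holder. Pull it out, lay it flat on the shelf and let go, then pick it up again another way and slide it fully home on the flatted stem. Swing it clockwise until the valve is fully shut against its stop, let go of the lever, and leave the tumbler, tin, spanner and tyre levers where they are.

Things in the scene. Friction and masses are not known exactly. Their poses are not given: they have to be found in the camera images.
- lever: Slip-on valve lever, 175 mm long, 22 mm thick, 0.4 to 0.55 kg, balanced 15 mm from its hole. Dark steel hub 50 x 50 mm with a D-shaped hole right through (23.8 mm round, flat 6.4 mm from its axis on the grip's side), dark neck, yellow grip. Same both ways up. Origin on the hole's axis at mid thickness; x to the grip end, y across the width, z along the hole; 11 mm up when flat
- lever_neck (a point): Middle of the lever's neck, 45 mm from the hole's axis: dark steel, 22 mm wide (y), 12 mm thick, from 25 to 70 mm; axes as the lever
- lever_end (a point): Middle of the end face of the yellow grip, 150 mm from the hole's axis; the grip is 26 mm wide (y), 22 mm thick (z), from 70 to 150 mm. At the start the lever stands loosely upright in the holder's pocket on the 50 x 22 mm end of its hub: this end 180 mm and the lever's origin 30 mm above the shelf, the hole's axis level
- holder: Narrow grey tool holder screwed to the shelf. Pocket 28 mm (x) by 56 mm (y) inside, walls 4 mm, floor 5 mm and rim 90 mm above the shelf. Behind it (x 18 to 42 mm) a lower box with hex keys up to 91 mm high; flanges reach 44 mm either way in y. Origin on the shelf under the pocket's centre, z up
- valve: Brass ball valve in a 42 mm steel air pipe, fixed to the shelf. Origin on the shelf under the stem; x along the pipe, z up. Pipe axis 50 mm, body top 86 mm high; reaches x -180 (outlet) to +180 mm, y +-45 mm; a gauge 52 mm across, 64 mm high is centred at x -60, y +76 mm. The lever's hub, when home, rests on its 58 mm square pad, 100 mm above the shelf, round the stem
- stem (a joint): Stem angle in rad: 0 = fully open (flat and lever point along the valve's +x), growing clockwise seen from above to a hard stop at 1.571 = fully shut (lever square across the pipe, pointing to the valve's -y). Starts between 0 and 0.6. Friction 0.25 N m, stays where left. The lever has about 6 degrees of play on the stem: swing it on until the stop is felt
- stem_seat (a point): On the stem's axis, 111 mm above the shelf: where the lever's origin lies when the lever is fully home. Turns with the stem: x points out of the stem's flat (the way the lever points when home), z up
- stem_top (a point): Centre of the stem's top face, 130 mm above the shelf. The stem is bright metal, 22 mm in diameter with one flat 5.5 mm from its axis, standing 30 mm above the pad; its top 4 mm is chamfered by 2 mm. Axes as stem_seat
- tumbler: Glass tumbler standing upside down, 72 mm across at the shelf, 105 mm high. Origin on the shelf under its centre, z up
- tin: Closed round aluminium tin, 87 mm across, 40 mm high. Origin at the centre of its underside, z up
- spanner: Thin steel cone spanner lying flat, 182 mm long, 34 mm wide at the heads, 4 mm thick. Origin at its middle on its underside, x along it
- tyre_levers: Pair of green plastic tyre levers clipped side by side, lying flat, 112 mm long, 42 mm wide, 11 mm high. Origin at the middle on the underside, x along them
There are look-alikes about, which are no part of the job. Several things look just like the lever: the one meant starts nearest to the robot's base.

How it is judged:
By the outcome, as a careful person would: the job done as asked, in the order asked, and still so for the second after the job is handed in, with the robot touching nothing.
It also fails if it takes over 72 s, if anything falls off the work surface, if the arm or the gripper's body presses on something with over 40 N, if the wrist force passes 120 N, or if a joint passes its speed limit or range.

## Robot

A 6-joint arm with a two-finger parallel gripper is mounted at the origin on the work surface. World frame = base frame: x ahead of the robot, y to its left, z up, the work surface at z = 0. Lengths are in m, angles in degrees, forces in N, time in s.
With the tool pointing down it reaches from about 0.35 to 0.875 m from the base axis. Payload 4.2 kg.
Tool frame: the origin (TCP) lies on the centre line of the jaws, within the pads' length; the fingertips stand 11 mm ahead of it and the grasp point (between the pads) lies 8 mm behind it; y points along the fingers, z is the direction in which the jaws open and shut, and the axes are right-handed (so a half turn about y gives the same grasp; the last joint's range is limited). The gripper opens to 87 mm and grips with 3 to 60 N. Pads are 19 mm wide; open, the fingers measure 117 mm over their backs; the gripper's body (75 mm by 190 mm) begins 51 mm behind the grasp point.
Start: joints at [91.708, 22.042, 0.453, 0, -68.411, -14.817], TCP at [0.142, 0.609, 0.234] pointing down, gripper open.
Joint ranges: [-179.83, 179.83], [-69.29, 118.12], [-61.27, 80.66], [-181.25, 117.63], [-171.15, -9.14], [-177.46, 177.46]. Speed limits (degrees/s): [159.86, 159.86, 180, 180, 180, 180].

## Interface

Orientations are given as a 3x3 rotation matrix whose columns are the frame's x, y, z axes.
In Python, from station import r, optics gives the robot as it stands. The module is installed in compiled form; this text tells all that it offers.
- The arm moves only by the tool step_arm, never from a script. Its argument "moves" is a list that holds one entry, the list of rows, each a list of 7 numbers: the turn, a rotation vector about the tool's x, y, z in rad, then the shift along the tool's x, y, z in cm, then the opening in per cent of the stroke, from 0 (shut) to 100 (fully open). A call has exactly 5 rows; each row is the pose to reach, as a shift and turn from the pose commanded when the call began, along the tool's axes at that moment; what a row does not reach only later rows make up. A row lasts 1/12 s, in which the tool goes at most 41.7 mm and 7.16 degrees, less where a joint would pass 70% of its speed; a pose out of reach is approached as far as the arm can. A call with a gripper value outside its range is refused whole. The fingers move at their own pace and stop on an object; the grip force is fixed at half the most. Time passes only in rows, so rows that repeat a pose let the fingers close, or fill a call up. It gives the time, the measured TCP pose, the force and the opening at its end, in the units of the state.
- r.sense(): the state, without advancing time (a new reading comes with each control period).
- optics.capture(name): name is "scene" or "side" or "wrist"; returns a dict with "image" (420x560x3 uint8, red, green, blue), "fov_y" (degrees; the focal length in pixels is half the picture's height over the tangent of half this angle, whatever the lens; pixels are square), "cx", "cy" (the principal point, pixels), "k1" (the pictures are not rectified: a ray, as slopes to the right and down, at radius r is drawn at 1 + k1 r^2 times it, then the intrinsics apply), "cam_to_world" (4x4, takes a point from camera to world coordinates). Camera axes: x right, y down, z forward; pixel columns grow to the right and rows downward; lengths in m; the calibration is good to about 2 mm. A picture is of the moment at which its call begins. There is no depth.
- r.finish_job(): hands the job in, once; it reports no verdict.
The state is a dict: "time_s": time; "joints": joint angles; "joint_velocities": joint speeds; "effort": joint torques, N m; "tcp_pos": TCP position; "ee_rot": TCP orientation; "wrist_force": force on the tool from outside, world axes, zero at the start; "moment": the same for the moment, N m; "gripper_width": opening from 0.0 (shut) to 1.0 (fully open).
Only numpy, scipy, OpenCV 4.12 (cv2) and the standard library are available. Lean on these libraries where they do the work, as an engineer would, in place of code of your own. Each camera call takes 0.05 s, during which the arm holds its last target.

## Working session

There is one attempt and no reset: what is moved stays moved. The work goes in short steps, Python scripts to look and compute and a tool call to move; the robot and the scene stay as the last step left them, time stands still between calls to the robot, and variables do not carry over. Pictures are saved under pics/ and viewed, and the job is handed in when it is done.

Besides the shell and the picture viewer there is one more tool, called after ">>>" as name(argument=value, ...) on one line, values as JSON. step_arm: Moves the arm, as the interface text tells. Its arguments: {"type":"object","properties":{"moves":{"type":"array"}},"required":["moves"]}

```bash
ls; mkdir -p pics; cat > h.py <<'E'
import numpy as np, cv2, json
from station import r, optics
def cap(n,f=None):
    c=optics.capture(n)
    if f: cv2.imwrite('pics/'+f+'.png',c['image'][:,:,::-1])
    return c
E
python3 - <<'E'
from h import *
for n in ['scene','side','wrist']:
    c=cap(n,n+'0'); print(n,c['fov_y'],c['cx'],c['cy'],c['k1'],np.round(c['cam_to_world'],3).tolist())
print(r.sense())
E
```

```text
pics
scene 47.49649124058852 273.87718227411557 218.97555678171332 0.05477000774669797 [[0.775, 0.37, -0.512, 1.248], [0.631, -0.486, 0.605, -0.808], [-0.025, -0.792, -0.61, 0.964], [0.0, 0.0, 0.0, 1.0]]
side 51.893318663718254 274.663699847644 212.23909077341872 -0.1340884231628465 [[-0.98, -0.105, 0.167, 0.41], [-0.197, 0.55, -0.811, 0.858], [-0.007, -0.828, -0.56, 0.722], [0.0, 0.0, 0.0, 1.0]]
wrist 59.890226417709506 280.3972696343254 210.41020085821037 -0.08201664298118436 [[-0.228, -0.939, -0.258, 0.214], [-0.974, 0.22, 0.058, 0.592], [0.002, 0.264, -0.965, 0.385], [0.0, 0.0, 0.0, 1.0]]
{'time_s': 0.15, 'joints': array([ 9.17069056e+01,  2.20802790e+01,  3.97351744e-01, -2.13952505e-02,
       -6.84131154e+01, -1.48178720e+01]), 'joint_velocities': array([-0.04682972, -0.12290624,  0.19585741,  0.08328996, -0.04066141,
        0.04206245]), 'effort': array([-4.68272060e-05, -3.91052985e+01,  1.87588692e+01,  4.22231823e+00,
        1.24019085e-02, -1.40656016e-04]), 'tcp_pos': array([0.14164173, 0.60827513, 0.23270973]), 'ee_rot': array([[-9.73901343e-01, -2.97142695e-04, -2.26971552e-01],
       [ 2.26971727e-01, -1.68583450e-03, -9.73899889e-01],
       [-9.32492349e-05, -9.99998535e-01,  1.70927947e-03]]), 'wrist_force': array([-0.47035835,  0.12826214,  0.11454663]), 'moment': array([-0.0538902 ,  0.03076186,  0.02157534]), 'gripper_width': 1.0027145704161706}
```

View pics/scene0.png

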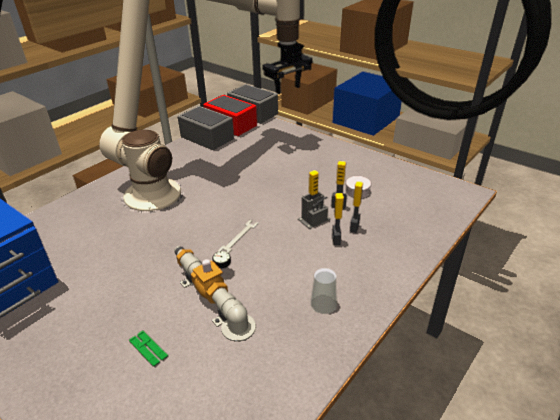

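View pics/side0.png

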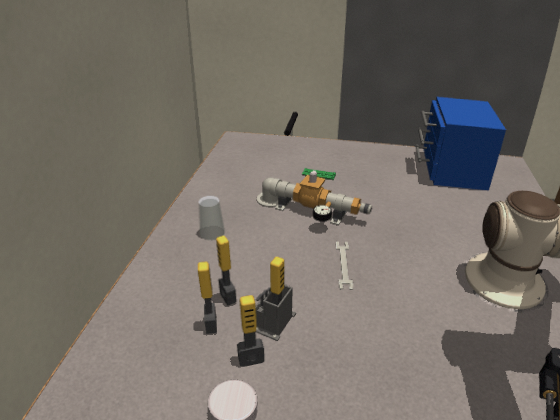

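View pics/wrist0.png

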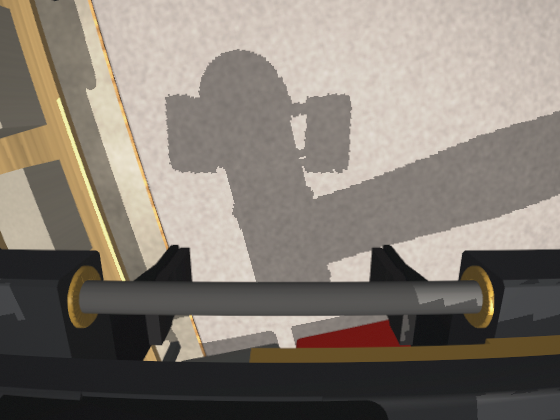

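```bash
cat >> h.py <<'E'
def ray(c,u,v):
    f=c['image'].shape[0]/2/np.tan(np.radians(c['fov_y']/2))
    d=np.array([(u-c['cx'])/f,(v-c['cy'])/f]); p=d.copy()
    for _ in range(30): p=d/(1+c['k1']*(p@p))
    M=c['cam_to_world']; w=M[:3,:3]@np.array([p[0],p[1],1]); return M[:3,3],w/np.linalg.norm(w)
def plane(c,u,v,z):
    o,d=ray(c,u,v); return o+d*(z-o[2])/d[2]
def tri(*a):
    A=np.zeros((3,3));b=np.zeros(3);R=[ray(*x) for x in a]
    for o,d in R:
        P=np.eye(3)-np.outer(d,d);A+=P;b+=P@o
    x=np.linalg.solve(A,b); return x,[np.linalg.norm((np.eye(3)-np.outer(d,d))@(x-o)) for o,d in R]
def proj(c,X):
    f=c['image'].shape[0]/2/np.tan(np.radians(c['fov_y']/2));M=c['cam_to_world']
    p=M[:3,:3].T@(np.asarray(X)-M[:3,3]);s=p[:2]/p[2];s=s*(1+c['k1']*(s@s));return s[0]*f+c['cx'],s[1]*f+c['cy']
def crop(c,x0,y0,w,h,k,f):
    im=c['image'][y0:y0+h,x0:x0+w,::-1];cv2.imwrite('pics/'+f+'.png',cv2.resize(im,None,fx=k,fy=k,interpolation=cv2.INTER_CUBIC))
E
cat > /tmp/a.py <<'E'
from h import *
import pickle
s=cap('scene');d=cap('side');pickle.dump((s,d),open('c0.pkl','wb'))
crop(s,280,150,110,110,5,'s_lev');crop(d,190,220,120,150,4,'d_lev')
crop(s,160,230,110,110,5,'s_val');crop(d,250,160,140,80,5,'d_val')
E
PYTHONPATH=. python3 /tmp/a.py
```

```text
Traceback (most recent call last):
  File "h.py", line 1, in <module>
    import numpy as np, cv2, json
ModuleNotFoundError: No module named 'cv2'
```

```bash
python3 - < /tmp/a.py; ls pics
```

```text
d_lev.png
d_val.png
s_lev.png
s_val.png
scene0.png
side0.png
wrist0.png
```

View pics/s_lev.png

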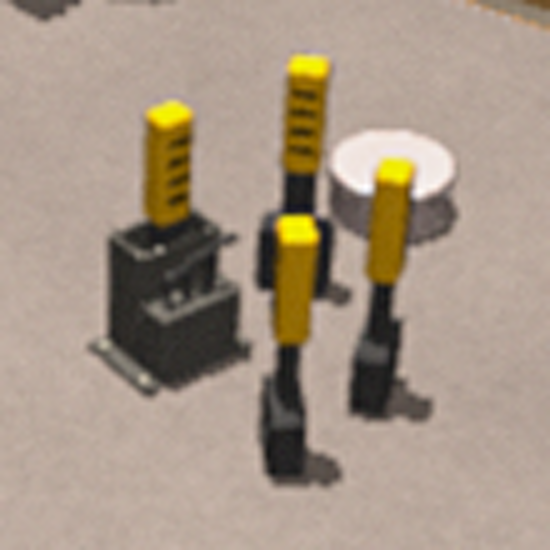

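View pics/d_lev.png

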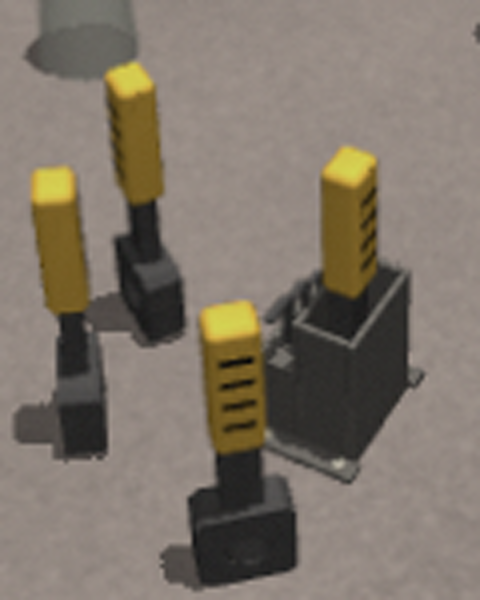

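View pics/s_val.png

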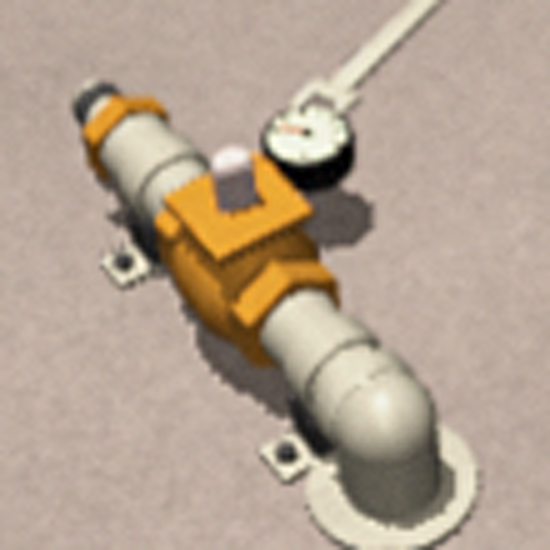

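View pics/d_val.png

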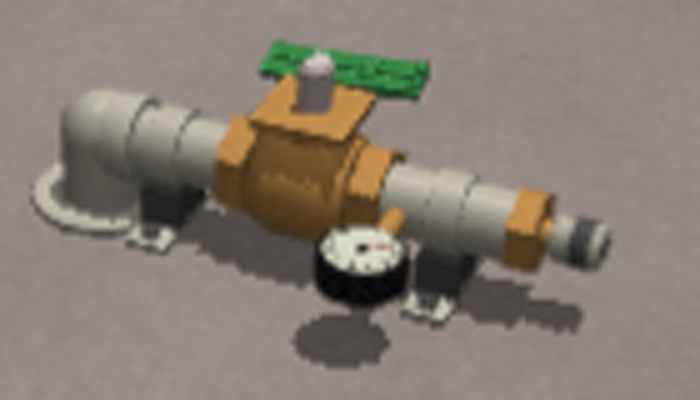

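```bash
python3 - <<'E'
from h import *
import pickle
s,d=pickle.load(open('c0.pkl','rb'))
S=lambda x,y:(s,280+x/5-.4,150+y/5-.4);D=lambda x,y:(d,190+x/4-.4,220+y/4-.4)
SV=lambda x,y:(s,160+x/5-.4,230+y/5-.4);DV=lambda x,y:(d,250+x/5-.4,160+y/5-.4)
for n,a,b in [('holder',S(169,113),D(350,165)),('B',S(308,67),D(229,317)),('C',S(297,229),D(52,185)),('Dd',S(394,171),D(130,80)),('stem',SV(232,160),DV(318,62))]:
    x,e=tri(a,b);print(n,x.round(4),np.round(e,4),np.linalg.norm(x[:2]).round(3))
print('pad scene',[plane(*SV(*p),.1)[:2].round(4).tolist() for p in [(160,203),(218,258),(313,208),(258,155)]])
print('pad side',[plane(*DV(*p),.1)[:2].round(4).tolist() for p in [(250,115),(277,78),(377,95),(345,137)]])
print('gauge',plane(*SV(308,133),.064),plane(*DV(362,247),.064))
print('stem',plane(*SV(232,158),.13),plane(*DV(318,60),.13))
print('rim scene',[plane(*S(*p),.09)[:2].round(4).tolist() for p in [(108,238),(145,262),(218,232),(190,212)]])
print('rim side',[plane(*D(*p),.09)[:2].round(4).tolist() for p in [(298,323),(355,344),(410,272),(370,260)]])
print('top.18',plane(*S(169,113),.18),plane(*D(350,165),.18))
E
```

```text
holder [0.5346 0.231  0.1756] [0.0001 0.0001] 0.582
B [0.5685 0.3361 0.17  ] [0.0003 0.0003] 0.66
C [0.6659 0.2237 0.1428] [0.0263 0.0263] 0.702
Dd [0.6704 0.2238 0.1959] [0.0232 0.0232] 0.707
stem [ 0.5196 -0.2248  0.127 ] [0.0005 0.0005] 0.566
pad scene [[0.4905, -0.2523], [0.5438, -0.262], [0.5568, -0.2061], [0.5049, -0.1947]]
pad side [[0.5547, -0.2047], [0.5456, -0.2506], [0.4855, -0.2415], [0.4984, -0.1903]]
gauge [ 0.48337725 -0.13898704  0.064     ] [ 0.48089331 -0.13478925  0.064     ]
stem [ 0.52166599 -0.22581949  0.13      ] [ 0.51896758 -0.22237641  0.13      ]
rim scene [[0.5124, 0.1991], [0.5465, 0.192], [0.5642, 0.2466], [0.5371, 0.2544]]
rim side [[0.5565, 0.2579], [0.5255, 0.2667], [0.5071, 0.211], [0.5293, 0.206]]
top.18 [0.53841343 0.22518381 0.18      ] [0.53374267 0.2360871  0.18      ]
```

```bash
cat >> h.py <<'E'
from scipy.spatial.transform import Rotation as Ro
def nums(P,R,base=None):
    "rel move from measured pose to target"
    s=r.sense();p0=s['tcp_pos'];R0=s['ee_rot'] 
    rv=Ro.from_matrix(R0.T@R).as_rotvec();sh=R0.T@(np.asarray(P)-p0)*100
    print('rot',rv.round(3).tolist(),'deg',np.degrees(np.linalg.norm(rv)).round(1),'shift_cm',sh.round(2).tolist(),'norm',np.linalg.norm(sh).round(1)); return rv,sh
def rows(rv,sh,g,n):
    "waypoints n steps straight, print rows per call (only the fractions)"
    for i in range(1,n+1):
        print((np.r_[rv*i/n,sh*i/n].round(3)).tolist(),g)
def st():
    s=r.sense();print('t',round(s['time_s'],2),'p',s['tcp_pos'].round(4),'F',s['wrist_force'].round(1),'M',s['moment'].round(2),'w',round(s['gripper_width'],3),'q',s['joints'].round(1));return s
E
python3 - <<'E'
from h import *
s=st();c=optics.capture('wrist')
M=c['cam_to_world'];R=s['ee_rot']
print((R.T@(M[:3,3]-s['tcp_pos'])).round(4),(R.T@M[:3,:3]).round(3).tolist())
np.savez('wc.npz',p=R.T@(M[:3,3]-s['tcp_pos']),R=R.T@M[:3,:3])
for k in [-.008,0,.011]: print(proj(c,s['tcp_pos']+R[:,1]*k))
# downward pose, tool z along holder y (70deg)
def down(zdeg):
    a=np.radians(zdeg);z=np.array([np.cos(a),np.sin(a),0]);y=np.array([0,0,-1.]);return np.c_[np.cross(y,z),y,z]
for zd in [70,-110,20,-20]:
    print(zd);nums([.53,.2,.33],down(zd))
E
```

```text
t 0.25 p [0.1417 0.6085 0.233 ] F [-0.8  0.2  0. ] M [-0.03  0.06  0.01] w 1.002 q [ 91.7  22.1   0.4  -0.  -68.4 -14.8]
[-0.0738 -0.1521 -0.0002] [[0.001, 0.965, 0.264], [-0.001, -0.264, 0.965], [1.0, -0.001, 0.0]]
(np.float64(280.7855390347807), np.float64(286.264970156092))
(np.float64(280.7590092915855), np.float64(278.1767379186242))
(np.float64(280.7262204605095), np.float64(268.18515922840004))
70
rot [-0.0, -3.021, 0.001] deg 173.1 shift_cm [-47.09, -9.66, 30.99] norm 57.2
-110
rot [-0.001, 0.12, -0.0] deg 6.9 shift_cm [-47.09, -9.66, 30.99] norm 57.2
20
rot [-0.0, -2.149, 0.001] deg 123.1 shift_cm [-47.09, -9.66, 30.99] norm 57.2
-20
rot [-0.001, -1.451, 0.0] deg 83.1 shift_cm [-47.09, -9.66, 30.99] norm 57.2
```

```bash
cat >> h.py <<'E'
def down(zdeg):
    a=np.radians(zdeg);z=np.array([np.cos(a),np.sin(a),0]);y=np.array([0,0,-1.]);return np.c_[np.cross(y,z),y,z]
E
python3 - <<'E'
from h import *
import pickle
rv,sh=nums([.535,.23,.31],down(-110))
s,d=pickle.load(open('c0.pkl','rb'))
print('spanner',plane(s,222,255,0),plane(s,255,223,0),plane(d,343,243,0),plane(d,346,285,0))
print('tyre',plane(s,148,348,.0),plane(d,318,174,0));print('tumb',plane(s,324,308,0))
E
```

```text
rot [-0.001, 0.12, -0.0] deg 6.9 shift_cm [-46.89, -7.66, 27.95] norm 55.1
spanner [ 0.42716545 -0.08603748  0.        ] [0.40375866 0.09325866 0.        ] [ 0.41385518 -0.07635986  0.        ] [0.39516335 0.08625638 0.        ]
tyre [ 5.20993252e-01 -4.42598819e-01  1.11022302e-16] [ 5.24594928e-01 -4.45754577e-01 -1.11022302e-16]
tumb [ 0.78918954 -0.07168705  0.        ]
```

>>> step_arm(moves=[[[0, 0, 0, -3.0, -1.5, 1.8, 100], [0, 0, 0, -6.2, -3.0, 3.7, 100], [0, 0, 0, -9.3, -4.5, 5.6, 100], [0, 0, 0, -12.5, -6.0, 7.4, 100], [0, 0, 0, -15.6, -7.0, 9.3, 100]]])

```text
time_s: 0.72
tcp_pos: [0.2738, 0.4819, 0.3053]
ee_rot: [[-0.974, 0.001, -0.226], [0.226, 0.002, -0.974], [-0.001, -1.0, -0.002]]
wrist_force: [1.0, 0.9, 0.0]
gripper_width: 1.0
```

>>> step_arm(moves=[[[0, 0, 0, -3.2, 0, 1.9, 100], [0, 0, 0, -6.3, 0, 3.7, 100], [0, 0, 0, -9.4, 0, 5.6, 100], [0, 0, 0, -12.5, 0, 7.4, 100], [0, 0, 0, -15.6, 0, 9.3, 100]]])

```text
time_s: 1.13
tcp_pos: [0.4044, 0.3554, 0.3038]
ee_rot: [[-0.974, 0.0, -0.227], [0.227, 0.0, -0.974], [-0.0, -1.0, -0.001]]
wrist_force: [-0.0, 0.6, -0.4]
gripper_width: 0.999
```

>>> step_arm(moves=[[[0, 0.06, 0, -3.2, 0, 1.9, 100], [0, 0.12, 0, -6.3, -0.2, 3.7, 100], [0, 0.12, 0, -9.4, -0.4, 5.6, 100], [0, 0.12, 0, -12.5, -0.6, 7.4, 100], [0, 0.12, 0, -15.6, -0.6, 9.3, 100]]])

```text
time_s: 1.55
tcp_pos: [0.5355, 0.2295, 0.3101]
ee_rot: [[-0.94, 0.001, -0.342], [0.342, 0.001, -0.94], [-0.001, -1.0, -0.001]]
wrist_force: [0.2, 0.7, 0.4]
gripper_width: 0.996
```

```bash
python3 - <<'E'
from h import *
c=cap('wrist','w1');st();s=cap('scene');import pickle;pickle.dump(c,open('w1.pkl','wb'))
E
```

```text
t 1.6 p [0.5388 0.2256 0.3095] F [ 2.7 -0.3  1.5] M [-0.01 -0.36  0.01] w 0.997 q [ 38.7  15.6   1.9   0.1 -76.3  31. ]
```

View pics/w1.png

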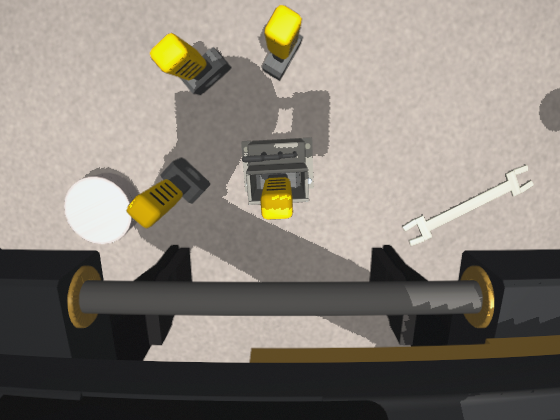

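```bash
python3 - <<'E'
from h import *
c=cap('wrist');import pickle;pickle.dump(c,open('w1.pkl','wb'));st()
crop(c,225,120,110,120,5,'w1c')
E
```

```text
t 1.7 p [0.5355 0.2289 0.3089] F [ 0.7 -0.2 -0.4] M [ 0.06  0.01 -0.01] w 0.996 q [ 39.1  15.5   1.7  -0.  -76.3  30.7]
```

View pics/w1c.png

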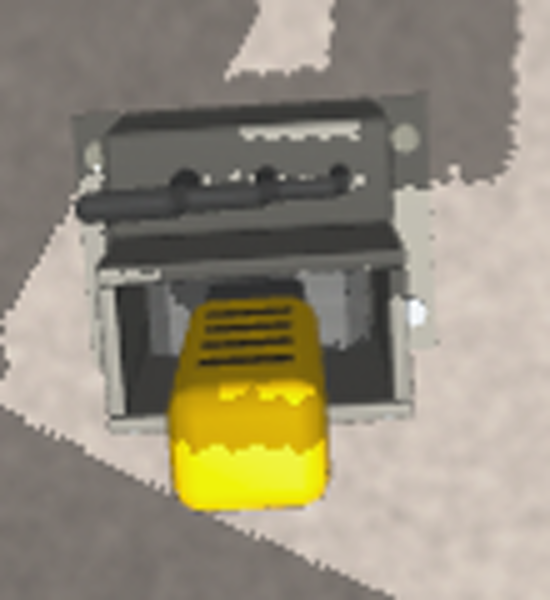

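```bash
python3 - <<'E'
from h import *
import pickle
c=pickle.load(open('w1.pkl','rb'))
C=lambda x,y,z:plane(c,225+x/5-.4,120+y/5-.4,z)[:2]
r4=[C(*p,.09) for p in [(98,273),(402,267),(412,415),(108,432)]]
print(np.round(r4,4).tolist(),np.mean(r4,0))
f=lambda a,b:np.degrees(np.arctan2(*(b-a)[::-1])).round(1)
print(f(r4[1],r4[0]),f(r4[2],r4[3]),np.linalg.norm(r4[1]-r4[0]),np.linalg.norm(r4[2]-r4[1]))
L=[C(*p,.18) for p in [(172,385),(328,380),(328,508),(172,508)]]
print(np.round(L,4).tolist(),np.mean(L,0),f(L[2],L[3]))
E
```

```text
[[0.56, 0.2586], [0.5394, 0.1996], [0.5091, 0.208], [0.5279, 0.2692]] [0.53410281 0.23386306]
70.7 72.9 0.06255301982649679 0.03148073654027532
[[0.5505, 0.2406], [0.5426, 0.2172], [0.5227, 0.2244], [0.5315, 0.248]] [0.53684528 0.23258329] 69.6
```

```bash
cat >> h.py <<'E'
def tilt(zdeg,pitch):
    "down(zdeg) then rotated about tool z by pitch deg"
    return down(zdeg)@Ro.from_rotvec([0,0,np.radians(pitch)]).as_matrix()
E
python3 - <<'E'
from h import *
st();R=tilt(-109,45);d=R[:,1];print(d)
L=np.array([.5365,.2325,.127])
nums(L-.09*d,R);nums(L-.004*d,R)
E
```

```text
t 1.7 p [0.5355 0.2289 0.3089] F [ 0.7 -0.2 -0.4] M [ 0.06  0.01 -0.01] w 0.996 q [ 39.1  15.5   1.7  -0.  -76.3  30.7]
[ 0.6685826  -0.23021145 -0.70710678]
rot [-0.009, -0.02, 0.786] deg 45.1 shift_cm [6.39, 11.83, -0.25] norm 13.4
rot [-0.009, -0.02, 0.786] deg 45.1 shift_cm [0.3, 17.91, -0.38] norm 17.9
```

>>> step_arm(moves=[[[0, 0, 0.12, 1.6, 0.5, 0, 100], [0, 0, 0.24, 3.2, 1.5, -0.1, 100], [0, 0, 0.36, 4.8, 2.5, -0.1, 100], [0, 0, 0.48, 6.2, 3.5, -0.2, 100], [-0.009, -0.02, 0.6, 7, 4.5, -0.25, 100]]])

```text
time_s: 2.12
tcp_pos: [0.4708, 0.2569, 0.2684]
ee_rot: [[-0.802, 0.499, -0.329], [0.28, -0.171, -0.944], [-0.528, -0.85, -0.003]]
wrist_force: [1.4, -1.0, 1.7]
gripper_width: 1.002
```

```bash
python3 - <<'E'
from h import *
st();R=tilt(-109,45);d=R[:,1]
L=np.array([.5365,.2325,.127])
nums(L-.09*d,R)
E
```

```text
t 2.12 p [0.4708 0.2569 0.2684] F [ 1.4 -1.   1.7] M [ 0.27  0.75 -0.08] w 1.002 q [ 58.7   4.7 -37.8  43.1 -48.9 -17.4]
rot [0.0, -0.004, 0.23] deg 13.2 shift_cm [3.56, 6.94, 0.18] norm 7.8
```

>>> step_arm(moves=[[[0, 0, 0.1, 1.6, 2, 0.1, 100], [0, 0, 0.186, 3.2, 4, 0.1, 100], [0, 0, 0.186, 3.4, 6.8, 0.15, 100], [0, 0, 0.186, 3.4, 6.8, 0.15, 100], [0, 0, 0.186, 3.4, 6.8, 0.15, 100]]])

```text
time_s: 2.53
tcp_pos: [0.4769, 0.2496, 0.189]
ee_rot: [[-0.701, 0.631, -0.332], [0.242, -0.228, -0.943], [-0.671, -0.742, 0.007]]
wrist_force: [0.4, -0.2, 0.6]
gripper_width: 0.998
```

```bash
python3 - <<'E'
from h import *
st();R=tilt(-109,45);d=R[:,1]
L=np.array([.5365,.2325,.127])
nums(L-.004*d,R)
c=cap('wrist','w2');s=cap('side','d2')
E
```

```text
t 2.53 p [0.4769 0.2496 0.189 ] F [ 0.4 -0.2  0.6] M [ 0.43  1.22 -0.02] w 0.998 q [ 52.2  10.3 -53.2  77.1 -40.9 -49. ]
rot [-0.01, 0.0, 0.05] deg 2.9 shift_cm [-0.41, 8.35, -0.41] norm 8.4
```

View pics/w2.png

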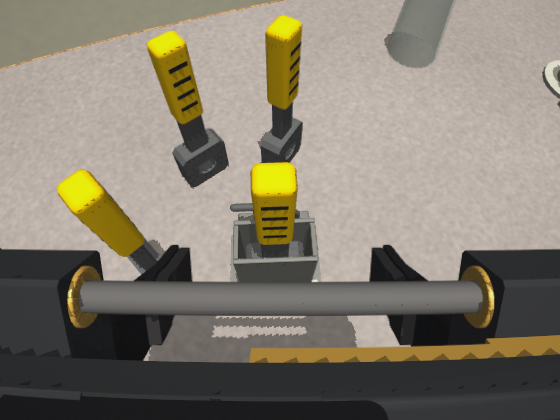

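View pics/d2.png

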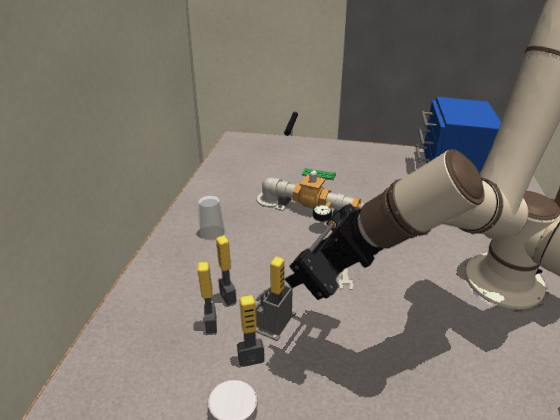

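>>> step_arm(moves=[[[0, 0, 0, -0.1, 1.5, -0.3, 100], [0, 0, 0, -0.1, 3, -0.3, 100], [0, 0, 0, -0.1, 4.5, -0.3, 100], [0, 0, 0, -0.1, 4.5, -0.3, 100], [0, 0, 0, -0.1, 4.5, -0.3, 100]]])

```text
time_s: 3.05
tcp_pos: [0.5097, 0.2439, 0.1608]
ee_rot: [[-0.697, 0.635, -0.334], [0.248, -0.225, -0.942], [-0.673, -0.739, -0.001]]
wrist_force: [0.2, -0.3, -0.3]
gripper_width: 1.002
```

```bash
python3 - <<'E'
from h import *
st();R=tilt(-109,45);d=R[:,1]
L=np.array([.5365,.2325,.127])
nums(L-.004*d,R)
c=cap('wrist','w3')
E
```

```text
t 3.05 p [0.5097 0.2439 0.1608] F [ 0.2 -0.3 -0.3] M [0.47 1.3  0.02] w 1.002 q [ 44.1  14.2 -53.4  89.5 -37.1 -55.5]
rot [-0.006, -0.007, 0.047] deg 2.7 shift_cm [0.14, 4.06, 0.18] norm 4.1
```

View pics/w3.png

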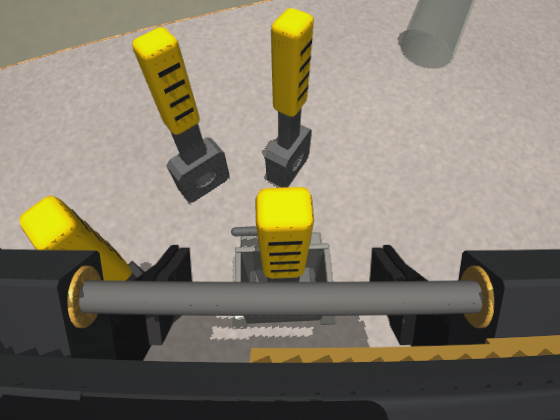

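>>> step_arm(moves=[[[0, 0, 0, 0.1, 1.2, 0.15, 100], [0, 0, 0, 0.1, 2.4, 0.15, 100], [0, 0, 0, 0.1, 3.6, 0.15, 100], [0, 0, 0, 0.1, 4.0, 0.15, 100], [0, 0, 0, 0.1, 4.0, 0.15, 100]]])

```text
time_s: 3.52
tcp_pos: [0.5334, 0.2336, 0.1298]
ee_rot: [[-0.697, 0.634, -0.334], [0.247, -0.225, -0.943], [-0.673, -0.74, 0.0]]
wrist_force: [-0.2, -0.1, -0.8]
gripper_width: 0.999
```

```bash
python3 - <<'E'
from h import *
st();R=tilt(-109,45);d=R[:,1]
L=np.array([.5365,.2325,.127])
nums(L-.004*d,R)
c=cap('wrist','w4');c=cap('side');crop(c,190,220,200,150,4,'d4')
E
```

```text
t 3.52 p [0.5334 0.2336 0.1298] F [-0.2 -0.1 -0.8] M [ 0.46  1.29 -0.01] w 0.999 q [ 36.8  17.9 -53.4 101.8 -34.9 -62.3]
rot [-0.006, -0.006, 0.047] deg 2.8 shift_cm [-0.04, 0.03, 0.01] norm 0.0
```

View pics/w4.png

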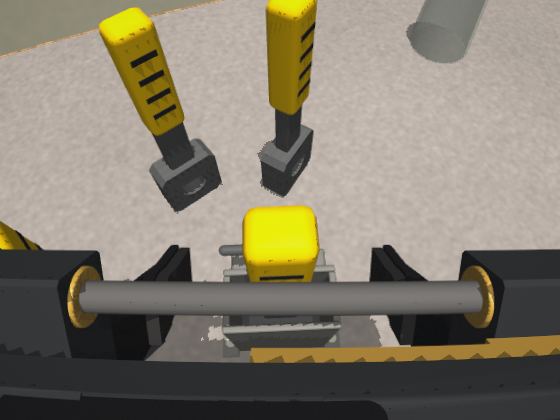

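View pics/d4.png

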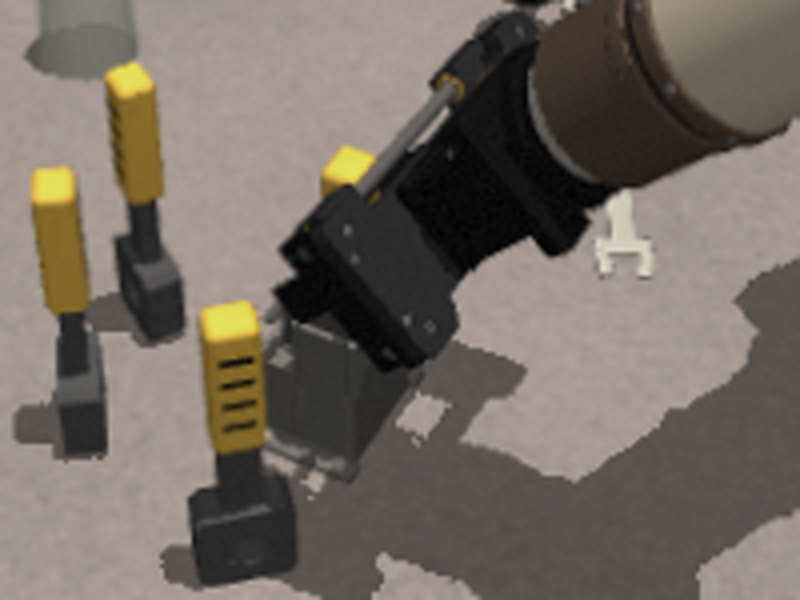

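>>> step_arm(moves=[[[0, 0, 0, 0, 0, 0, 0], [0, 0, 0, 0, 0, 0, 0], [0, 0, 0, 0, 0, 0, 0], [0, 0, 0, 0, 0, 0, 0], [0, 0, 0, 0, 0, 0, 0]]])

```text
time_s: 4.03
tcp_pos: [0.5329, 0.2336, 0.1294]
ee_rot: [[-0.698, 0.634, -0.333], [0.246, -0.225, -0.943], [-0.672, -0.74, 0.001]]
wrist_force: [0.9, -0.1, 0.1]
gripper_width: 0.709
```

>>> step_arm(moves=[[[0, 0, 0, 0, 0, 0, 0], [0, 0, 0, 0, 0, 0, 0], [0, 0, 0, 0, 0, 0, 0], [0, 0, 0, 0, 0, 0, 0], [0, 0, 0, 0, 0, 0, 0]]])

```text
time_s: 4.45
tcp_pos: [0.533, 0.2333, 0.1291]
ee_rot: [[-0.698, 0.633, -0.333], [0.246, -0.225, -0.943], [-0.672, -0.74, 0.001]]
wrist_force: [0.5, 0.4, 0.2]
gripper_width: 0.326
```

```bash
python3 - <<'E'
from h import *
s=st();R=s['ee_rot']
print('up in tool cm', (R.T@[0,0,1]).round(3))
E
```

```text
t 4.45 p [0.533  0.2333 0.1291] F [0.5 0.4 0.2] M [0.4  1.28 0.03] w 0.326 q [ 36.8  17.9 -53.5 101.9 -34.9 -62.3]
up in tool cm [-0.672 -0.74   0.001]
```

>>> step_arm(moves=[[[0, 0, 0, 0, 0, 0, 0], [0, 0, 0, 0, 0, 0, 0], [0, 0, 0, 0, 0, 0, 0], [0, 0, 0, -0.34, -0.37, 0, 0], [0, 0, 0, -0.67, -0.74, 0, 0]]])

```text
time_s: 4.87
tcp_pos: [0.5318, 0.2327, 0.1373]
ee_rot: [[-0.701, 0.63, -0.333], [0.246, -0.226, -0.943], [-0.669, -0.743, 0.003]]
wrist_force: [0.0, 0.4, -4.4]
gripper_width: 0.301
```

>>> step_arm(moves=[[[0, 0, 0, -0.67, -0.74, 0, 0], [0, 0, 0, -1.34, -1.48, 0, 0], [0, 0, 0, -2.0, -2.2, 0, 0], [0, 0, 0, -2.7, -3.0, 0, 0], [0, 0, 0, -3.35, -3.7, 0, 0]]])

```text
time_s: 5.28
tcp_pos: [0.5318, 0.2328, 0.1876]
ee_rot: [[-0.701, 0.631, -0.333], [0.246, -0.226, -0.943], [-0.67, -0.743, 0.003]]
wrist_force: [0.1, 0.2, -3.8]
gripper_width: 0.297
```

```bash
python3 - <<'E'
from h import *
s=st()
c=cap('wrist','w5');c=cap('side');crop(c,190,180,200,150,4,'d5')
E
```

```text
t 5.28 p [0.5318 0.2328 0.1876] F [ 0.1  0.2 -3.8] M [0.74 1.96 0.04] w 0.297 q [ 42.9  12.7 -50.4  84.2 -36.7 -47.6]
```

View pics/w5.png

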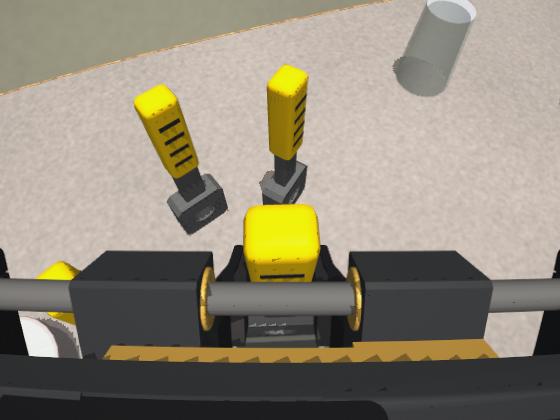

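View pics/d5.png

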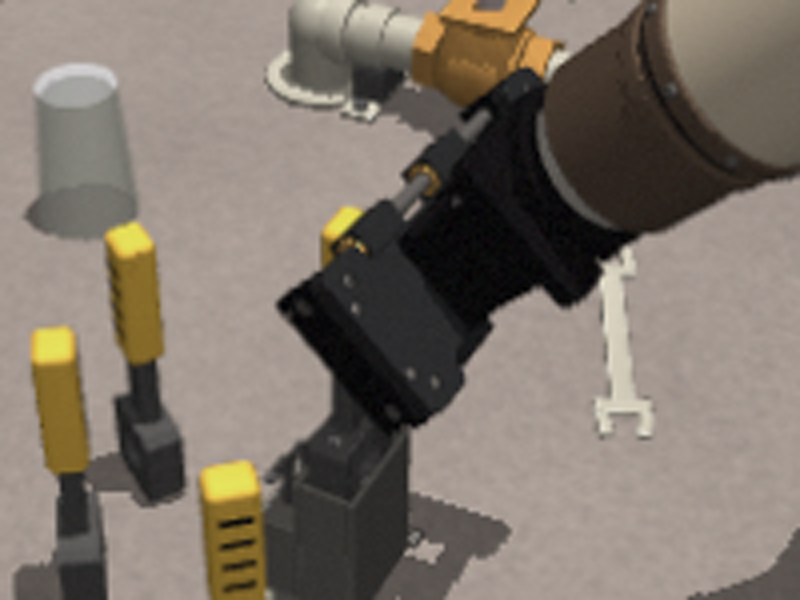

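>>> step_arm(moves=[[[0, 0, 0, -0.9, -1.0, 0, 0], [0, 0, 0, -1.8, -2.0, 0, 0], [0, 0, 0, -2.8, -3.0, 0, 0], [0, 0, 0, -3.7, -4.0, 0, 0], [0, 0, 0, -4.4, -4.8, 0, 0]]])

```text
time_s: 5.8
tcp_pos: [0.5327, 0.2329, 0.2532]
ee_rot: [[-0.7, 0.632, -0.334], [0.246, -0.226, -0.943], [-0.671, -0.741, 0.003]]
wrist_force: [0.5, -0.1, -3.6]
gripper_width: 0.299
```

```bash
python3 - <<'E'
from h import *
s=st();R0=s['ee_rot'];p0=s['tcp_pos']
R1=tilt(-100,-48);p1=np.array([.578,.043,.14])
rv=Ro.from_matrix(R0.T@R1).as_rotvec();print(rv)
# 20 rows, split
N=16
def pose(i):
    f=min(i/N,1);return p0+(p1-p0)*f,R0@Ro.from_rotvec(rv*f).as_matrix()
for k in range(0,16,5):
    P,R=pose(k)
    for i in range(k+1,k+6):
        Pi,Ri=pose(i);print(Ro.from_matrix(R.T@Ri).as_rotvec().round(3).tolist(),(R.T@(Pi-P)*100).round(2).tolist())
    print()
E
```

```text
t 5.8 p [0.5327 0.2329 0.2532] F [ 0.5 -0.1 -3.6] M [0.76 1.95 0.04] w 0.299 q [ 48.2   8.3 -44.7  68.5 -41.9 -33.2]
[ 0.0063967  -0.18414554 -1.56917815]
[0.0, -0.012, -0.098] [-0.01, 0.97, 1.02]
[0.001, -0.023, -0.196] [-0.03, 1.94, 2.04]
[0.001, -0.035, -0.294] [-0.04, 2.91, 3.07]
[0.002, -0.046, -0.392] [-0.06, 3.89, 4.09]
[0.002, -0.058, -0.49] [-0.07, 4.86, 5.11]

[0.0, -0.012, -0.098] [-0.41, 0.87, 1.03]
[0.001, -0.023, -0.196] [-0.83, 1.73, 2.07]
[0.001, -0.035, -0.294] [-1.24, 2.6, 3.1]
[0.002, -0.046, -0.392] [-1.66, 3.46, 4.13]
[0.002, -0.058, -0.49] [-2.07, 4.33, 5.17]

[0.0, -0.012, -0.098] [-0.72, 0.59, 1.06]
[0.001, -0.023, -0.196] [-1.43, 1.17, 2.13]
[0.001, -0.035, -0.294] [-2.15, 1.76, 3.19]
[0.002, -0.046, -0.392] [-2.87, 2.34, 4.26]
[0.002, -0.058, -0.49] [-3.58, 2.93, 5.32]

[0.0, -0.012, -0.098] [-0.85, 0.2, 1.11]
[0.0, -0.012, -0.098] [-0.85, 0.2, 1.11]
[0.0, -0.012, -0.098] [-0.85, 0.2, 1.11]
[0.0, -0.012, -0.098] [-0.85, 0.2, 1.11]
[0.0, -0.012, -0.098] [-0.85, 0.2, 1.11]
```

>>> step_arm(moves=[[[0, -0.012, -0.098, 0, 1.0, 1.0, 0], [0.001, -0.023, -0.196, 0, 1.9, 2.0, 0], [0.001, -0.035, -0.294, 0, 2.9, 3.1, 0], [0.002, -0.046, -0.392, -0.1, 3.9, 4.1, 0], [0.002, -0.058, -0.49, -0.1, 4.9, 5.1, 0]]])

```text
time_s: 6.22
tcp_pos: [0.5464, 0.1753, 0.2196]
ee_rot: [[-0.922, 0.255, -0.293], [0.272, -0.114, -0.956], [-0.277, -0.96, 0.035]]
wrist_force: [1.1, -2.3, -3.8]
gripper_width: 0.298
```

>>> step_arm(moves=[[[0, -0.012, -0.098, -0.4, 0.9, 1.0, 0], [0.001, -0.023, -0.196, -0.8, 1.7, 2.1, 0], [0.001, -0.035, -0.294, -1.2, 2.6, 3.1, 0], [0.002, -0.046, -0.392, -1.7, 3.5, 4.1, 0], [0.002, -0.058, -0.49, -2.1, 4.3, 5.2, 0]]])

```text
time_s: 6.63
tcp_pos: [0.5634, 0.1148, 0.1865]
ee_rot: [[-0.948, -0.212, -0.239], [0.242, 0.014, -0.97], [0.209, -0.977, 0.038]]
wrist_force: [0.1, 0.0, -3.9]
gripper_width: 0.294
```

>>> step_arm(moves=[[[0, -0.012, -0.098, -0.7, 0.6, 1.1, 0], [0.001, -0.023, -0.196, -1.4, 1.2, 2.1, 0], [0.001, -0.035, -0.294, -2.2, 1.8, 3.2, 0], [0.001, -0.035, -0.294, -2.2, 1.8, 3.2, 0], [0.001, -0.035, -0.294, -2.2, 1.8, 3.2, 0]]])

```text
time_s: 7.05
tcp_pos: [0.5732, 0.0777, 0.1622]
ee_rot: [[-0.853, -0.478, -0.211], [0.199, 0.076, -0.977], [0.483, -0.875, 0.031]]
wrist_force: [1.3, -0.1, -4.9]
gripper_width: 0.296
```

```bash
python3 - <<'E'
from h import *
s=st();print(np.degrees(np.arccos(-s['ee_rot'][2,1])))
nums([.578,.043,.09],tilt(-100,-48))
c=cap('scene','s6');c=cap('side');crop(c,170,120,200,150,4,'d6')
E
```

```text
t 7.05 p [0.5732 0.0777 0.1622] F [ 1.3 -0.1 -4.9] M [-0.41 -2.3   0.04] w 0.296 q [ 17.   35.3  11.6 -12.3 -92.6  62.7]
28.92992857320101
rot [-0.0, -0.049, -0.333] deg 19.3 shift_cm [-4.59, 5.83, 3.07] norm 8.0
```

View pics/s6.png

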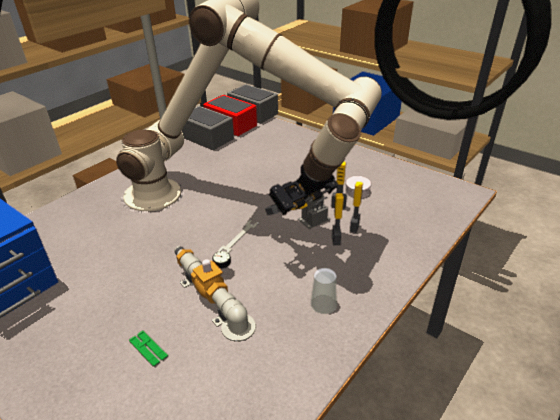

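View pics/d6.png

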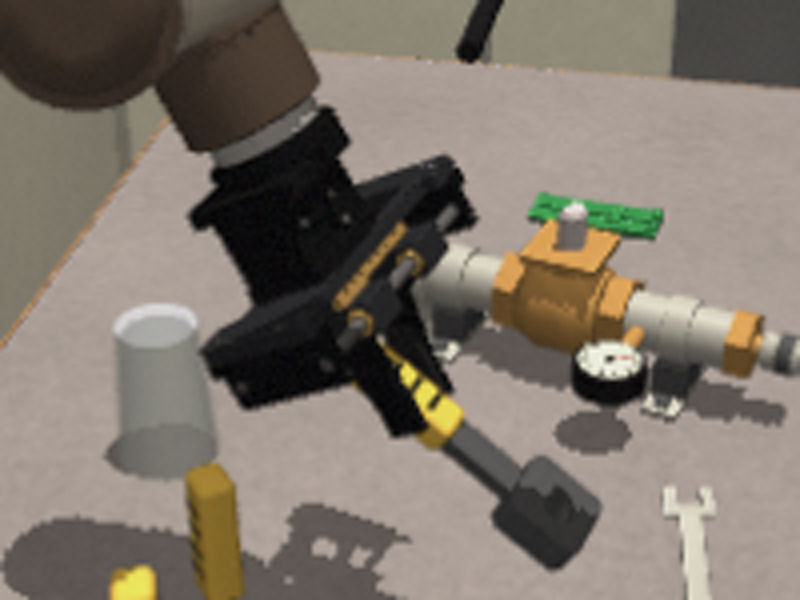

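>>> step_arm(moves=[[[0, -0.01, -0.09, -1.0, 1.2, 0.8, 0], [0, -0.02, -0.18, -2.0, 2.4, 1.6, 0], [0, -0.04, -0.26, -3.0, 3.6, 2.4, 0], [0, -0.05, -0.33, -3.8, 4.8, 3.1, 0], [0, -0.05, -0.33, -3.8, 4.8, 3.1, 0]]])

```text
time_s: 7.57
tcp_pos: [0.5747, 0.0448, 0.1019]
ee_rot: [[-0.659, -0.733, -0.171], [0.113, 0.128, -0.985], [0.744, -0.668, -0.001]]
wrist_force: [-1.2, 0.3, -8.4]
gripper_width: 0.298
```

```bash
python3 - <<'E'
from h import *
s=st();print(np.degrees(np.arccos(-s['ee_rot'][2,1])))
nums([.578,.043,.09],tilt(-100,-48))
c=cap('wrist','w7');c=cap('side');crop(c,170,120,200,150,4,'d7')
E
```

```text
t 7.57 p [0.5747 0.0448 0.1019] F [-1.2  0.3 -8.4] M [-0.61 -3.4  -0.11] w 0.298 q [  11.7   48.5   21.   -16.7 -107.8   70.1]
48.05468041681056
rot [-0.002, 0.003, 0.001] deg 0.2 shift_cm [-1.12, 0.53, 0.12] norm 1.2
```

View pics/w7.png

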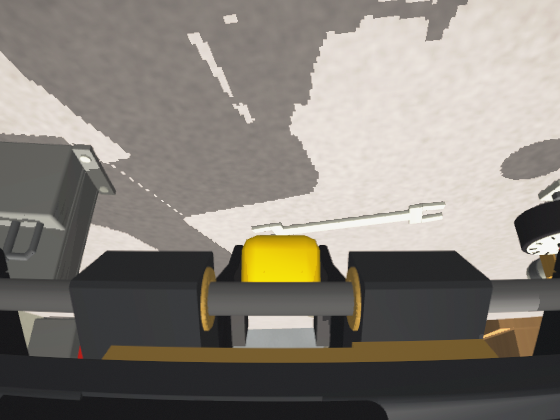

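View pics/d7.png

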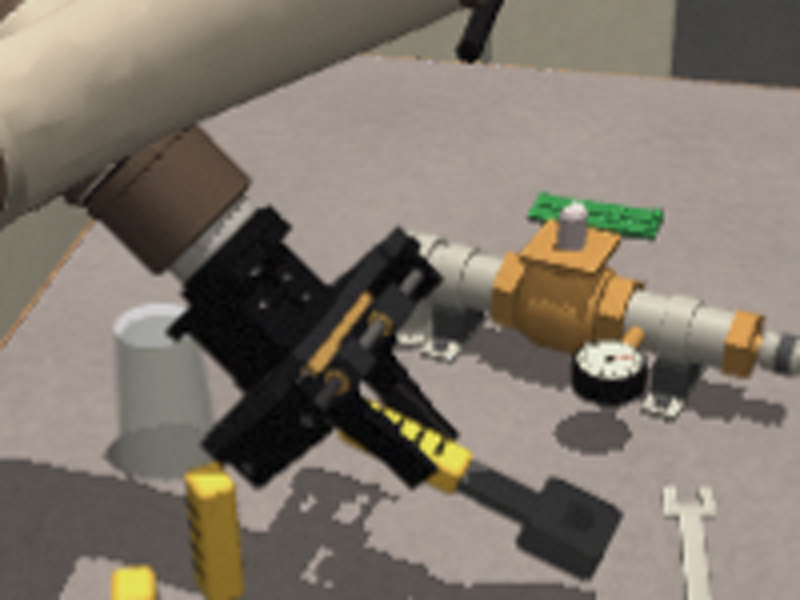

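```bash
python3 - <<'E'
from h import *
s=st();R=s['ee_rot'];d=optics.capture('side')
hx=R[:,2]@np.eye(3);z=R[:,2];hx=np.array([-z[1],z[0],0]);print(hx)
g=s['tcp_pos']+.004*R[:,1]
for dec in [0,5,10,15]:
    a=np.radians(dec);ax=hx*np.cos(a)+np.array([0,0,np.sin(a)])
    for k in (.097,):
        u=proj(d,g-ax*k);e=proj(d,g-ax*(.097+.025)); print(dec,[((u[0]-170)*4,(u[1]-120)*4),((e[0]-170)*4,(e[1]-120)*4)])
E
```

```text
t 7.67 p [0.576  0.0459 0.1071] F [-0.3 -0.  -2.7] M [-0.4  -2.61 -0.01] w 0.297 q [  11.8   48.1   21.2  -16.6 -107.8   70. ]
[ 0.98581552 -0.16780993  0.        ]
0 [(np.float64(581.1143569145418), np.float64(483.5599465110315)), (np.float64(622.5822384998382), np.float64(492.79105161620794))]
5 [(np.float64(579.8268484193309), np.float64(494.84802164182895)), (np.float64(620.6948969297841), np.float64(507.00725283338477))]
10 [(np.float64(577.3557162799225), np.float64(505.66674308586744)), (np.float64(617.3119379824323), np.float64(520.5914338982503))]
15 [(np.float64(573.7386717557715), np.float64(515.9366085014012)), (np.float64(612.4893897577599), np.float64(533.4456297329278))]
```

```bash
python3 - <<'E'
from h import *
s=st();nums([.578,.044,.04],tilt(-100,-57))
E
```

```text
t 7.72 p [0.5764 0.0462 0.1088] F [-0.2  0.4 -4.4] M [-0.43 -2.61 -0.05] w 0.296 q [  11.8   47.9   21.2  -16.6 -107.8   70. ]
rot [-0.003, 0.007, -0.169] deg 9.7 shift_cm [-5.19, 4.52, 0.22] norm 6.9
```

>>> step_arm(moves=[[[0, 0, -0.08, -1.4, 1.2, 0.1, 0], [0, 0, -0.16, -2.8, 2.4, 0.2, 0], [0, 0, -0.16, -4.2, 3.6, 0.2, 0], [0, 0, -0.16, -5.2, 4.5, 0.2, 0], [0, 0, -0.16, -5.2, 4.5, 0.2, 0]]])

```text
time_s: 8.13
tcp_pos: [0.5765, 0.0441, 0.0373]
ee_rot: [[-0.54, -0.825, -0.167], [0.089, 0.142, -0.986], [0.837, -0.548, -0.003]]
wrist_force: [-1.6, 0.1, -4.3]
gripper_width: 0.295
```

```bash
python3 - <<'E'
from h import *
c=cap('side');s=st()
nums([.578,.044,.018],tilt(-100,-57))
crop(c,170,150,200,150,4,'d8');c=cap('scene');crop(c,230,170,130,110,6,'s8')
E
```

```text
t 8.18 p [0.5772 0.0439 0.039 ] F [ 0.7 -1.2 -3.1] M [-0.51 -3.04  0.02] w 0.295 q [  10.8   57.2   25.3  -18.4 -112.    71.5]
rot [-0.004, 0.006, -0.005] deg 0.5 shift_cm [-1.8, 1.09, -0.01] norm 2.1
```

View pics/d8.png

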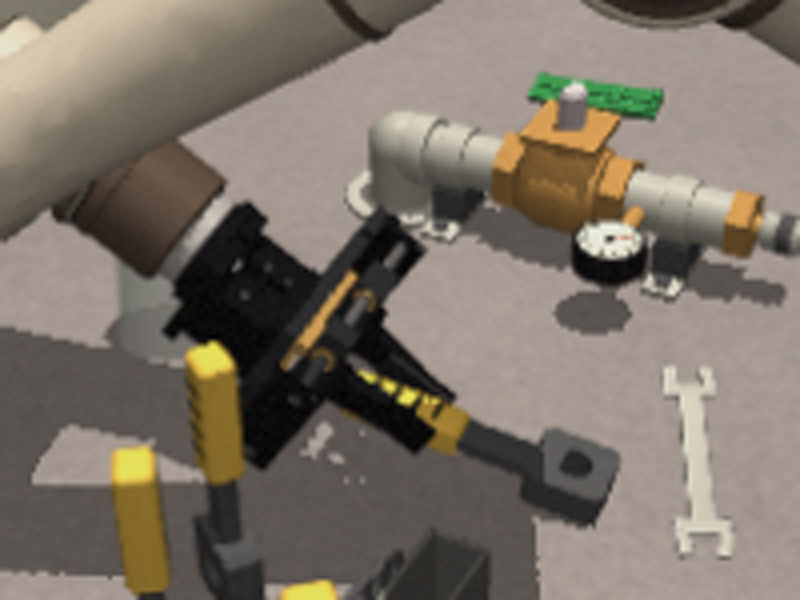

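View pics/s8.png

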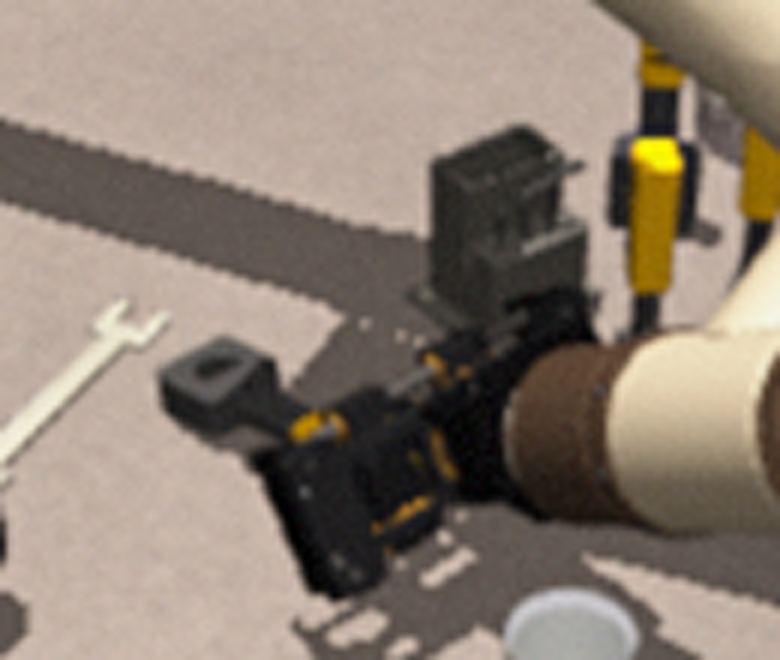

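>>> step_arm(moves=[[[0, 0, 0, -0.4, 0.3, 0, 0], [0, 0, 0, -0.8, 0.6, 0, 0], [0, 0, 0, -1.2, 0.8, 0, 0], [0, 0, 0, -1.5, 0.9, 0, 0], [0, 0, 0, -1.5, 0.9, 0, 0]]])

```text
time_s: 8.65
tcp_pos: [0.5782, 0.0431, 0.0213]
ee_rot: [[-0.54, -0.825, -0.168], [0.089, 0.142, -0.986], [0.837, -0.548, -0.004]]
wrist_force: [2.4, 0.2, 1.4]
gripper_width: 0.297
```

```bash
python3 - <<'E'
from h import *
c=cap('side');s=st()
nums([.578,.044,.0165],tilt(-100,-57))
crop(c,220,200,160,110,5,'d9')
E
```

```text
t 8.7 p [0.5782 0.0431 0.0213] F [ 2.9 -1.   1.7] M [-0.25 -1.32 -0.05] w 0.298 q [  10.7   58.5   25.4  -18.3 -110.9   71.9]
rot [-0.003, 0.006, -0.004] deg 0.4 shift_cm [-0.38, 0.29, -0.09] norm 0.5
```

View pics/d9.png

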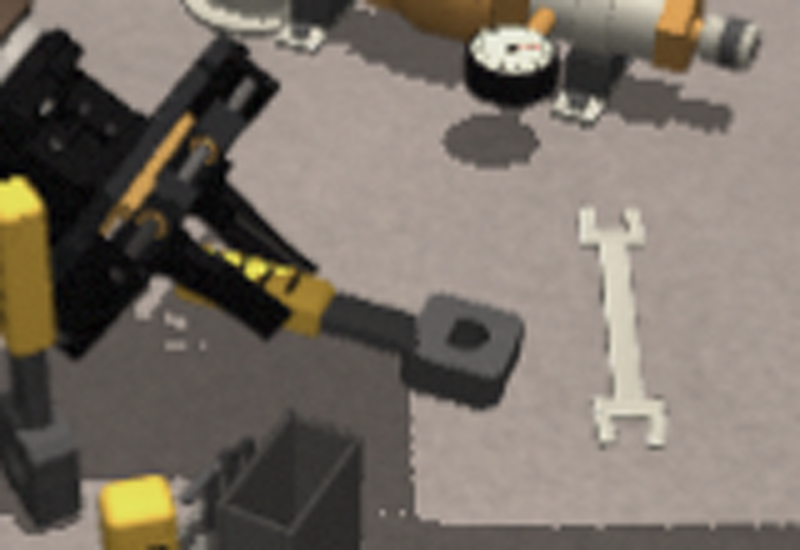

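>>> step_arm(moves=[[[0, 0, 0, -0.1, 0.05, 0, 0], [0, 0, 0, -0.2, 0.1, 0, 0], [0, 0, 0, -0.3, 0.15, 0, 0], [0, 0, 0, -0.35, 0.2, 0, 0], [0, 0, 0, -0.35, 0.2, 0, 0]]])

```text
time_s: 9.12
tcp_pos: [0.5783, 0.0432, 0.0167]
ee_rot: [[-0.54, -0.824, -0.168], [0.089, 0.143, -0.986], [0.837, -0.548, -0.004]]
wrist_force: [2.6, -0.8, 0.5]
gripper_width: 0.295
```

```bash
python3 - <<'E'
from h import *
c=cap('side');s=st()
crop(c,220,200,160,110,5,'d10');c=cap('scene');crop(c,230,170,130,110,6,'s10')
E
```

```text
t 9.17 p [0.5783 0.0433 0.0167] F [ 1.7 -1.4  1. ] M [-0.4  -1.51  0.12] w 0.293 q [  10.7   58.8   25.4  -18.3 -110.6   72. ]
```

View pics/d10.png

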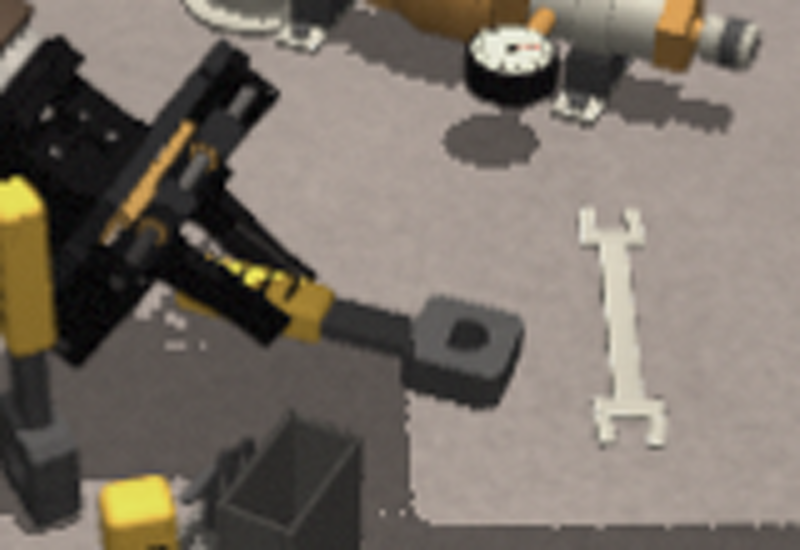

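View pics/s10.png

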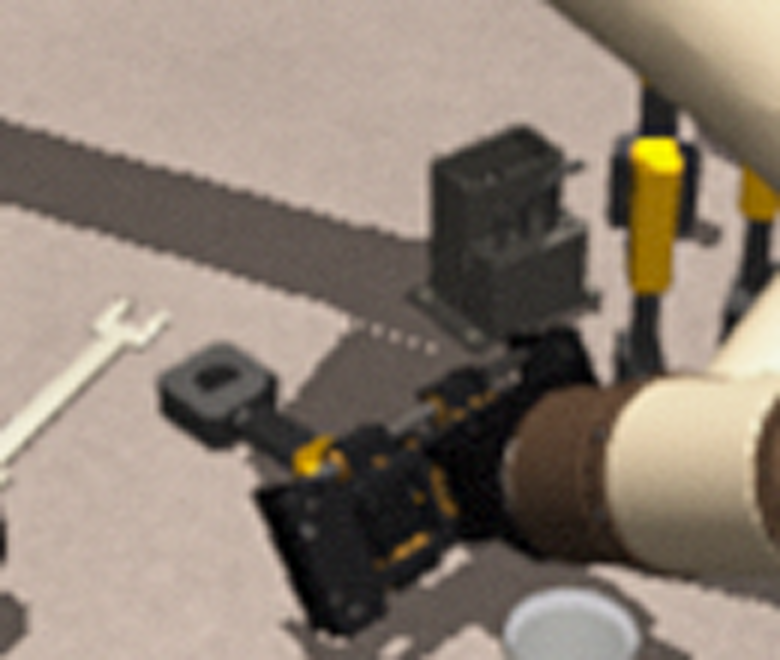

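>>> step_arm(moves=[[[0, 0, 0, 0, 0, 0, 60], [0, 0, 0, 0, 0, 0, 60], [0, 0, 0, 0, 0, 0, 60], [0, 0, 0, 0, 0, 0, 60], [0, 0, 0, 0, 0, 0, 60]]])

```text
time_s: 9.63
tcp_pos: [0.5783, 0.0434, 0.0168]
ee_rot: [[-0.541, -0.824, -0.168], [0.089, 0.143, -0.986], [0.837, -0.548, -0.004]]
wrist_force: [-0.3, 0.7, -0.6]
gripper_width: 0.561
```

>>> step_arm(moves=[[[0, 0, 0, 0.4, -0.5, 0, 60], [0, 0, 0, 1.5, -1.5, 0, 60], [0, 0, 0, 3, -3, 0, 60], [0, 0, 0, 5, -4, 0, 60], [0, 0, 0, 7, -6, 0, 60]]])

```text
time_s: 10.05
tcp_pos: [0.5893, 0.0411, 0.1099]
ee_rot: [[-0.539, -0.825, -0.168], [0.089, 0.143, -0.986], [0.838, -0.546, -0.004]]
wrist_force: [0.4, 0.3, -0.5]
gripper_width: 0.597
```

```bash
python3 - <<'E'
from h import *
c=cap('side');s=st();c=cap('scene');crop(c,230,170,130,110,6,'s11')
nums([.53,.055,.2],down(-105))
E
```

```text
t 10.1 p [0.5929 0.0401 0.1163] F [ 1.7 -1.2  5.3] M [-0.26 -1.49  0.03] w 0.599 q [  10.3   53.6   30.2  -19.2 -119.7   69. ]
rot [-0.04, 0.089, 0.978] deg 56.3 shift_cm [10.68, 0.6, -0.43] norm 10.7
```

View pics/s11.png

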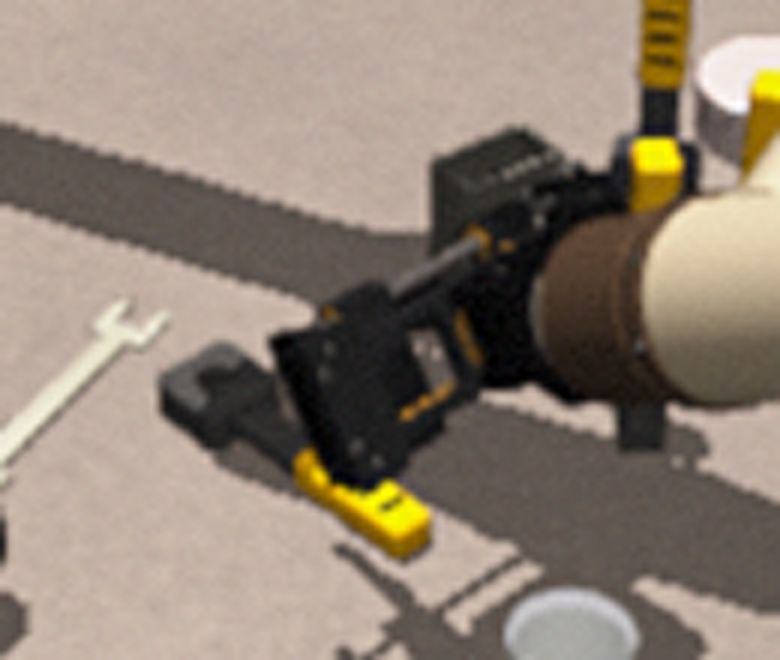

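>>> step_arm(moves=[[[0, 0.01, 0.1, 2.1, 0.1, -0.1, 60], [-0.01, 0.03, 0.22, 4.2, 0.2, -0.2, 70], [-0.02, 0.04, 0.34, 6.3, 0.3, -0.3, 80], [-0.02, 0.05, 0.46, 8.4, 0.4, -0.4, 90], [-0.03, 0.06, 0.58, 10.2, 0.6, -0.4, 100]]])

```text
time_s: 10.57
tcp_pos: [0.5313, 0.0549, 0.193]
ee_rot: [[-0.895, -0.382, -0.232], [0.217, 0.082, -0.973], [0.39, -0.921, 0.01]]
wrist_force: [0.8, 0.9, 1.9]
gripper_width: 0.818
```

```bash
python3 - <<'E'
from h import *
s=st();nums([.53,.055,.2],down(-105))
E
```

```text
t 10.57 p [0.5313 0.0549 0.193 ] F [0.8 0.9 1.9] M [-0.12 -0.74 -0.03] w 0.818 q [ 16.8  26.6   2.4 -10.9 -86.2  62.4]
rot [-0.015, 0.026, 0.401] deg 23.0 shift_cm [0.39, -0.59, 0.03] norm 0.7
```

>>> step_arm(moves=[[[0, 0.01, 0.1, 0, 0, 0, 100], [-0.01, 0.02, 0.22, 0, 0, 0, 100], [-0.01, 0.026, 0.34, 0, 0, 0, 100], [-0.015, 0.026, 0.39, 0, 0, 0, 100], [-0.015, 0.026, 0.39, 0, 0, 0, 100]]])

```text
time_s: 10.98
tcp_pos: [0.5282, 0.0549, 0.1926]
ee_rot: [[-0.966, -0.017, -0.257], [0.257, 0.003, -0.966], [0.018, -1.0, 0.001]]
wrist_force: [-0.7, 0.3, 0.0]
gripper_width: 0.996
```

```bash
python3 - <<'E'
from h import *
c=cap('wrist','w12');s=st();import pickle;pickle.dump(c,open('w12.pkl','wb'));print(s['ee_rot'].round(3).tolist())
E
```

```text
t 11.03 p [0.5295 0.055  0.1922] F [ 0.7  0.1 -0.7] M [ 0.02 -0.06 -0.03] w 0.998 q [ 23.   15.6 -15.1  -0.7 -60.2  52.4]
[[-0.966, -0.019, -0.257], [0.257, 0.003, -0.966], [0.019, -1.0, 0.002]]
```

View pics/w12.png

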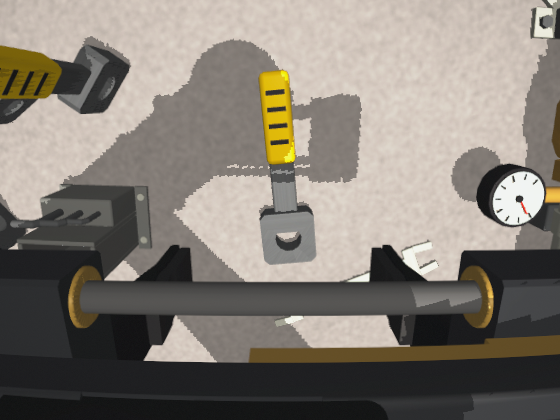

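```bash
python3 - <<'E'
from h import *
import pickle
c=pickle.load(open('w12.pkl','rb'));crop(c,240,50,100,230,3,'w12c')
E
```

```text
(no output)
```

View pics/w12c.png

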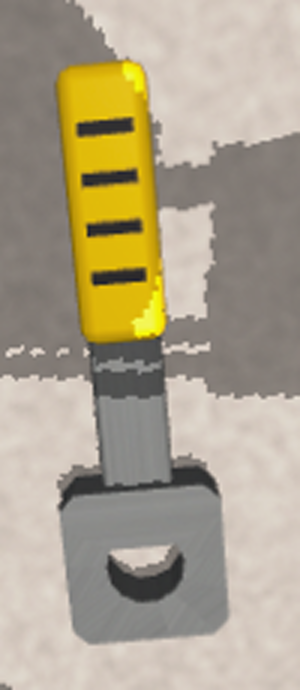

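```bash
python3 - <<'E'
from h import *
import pickle
c=pickle.load(open('w12.pkl','rb'))
C=lambda x,y,z=.022:plane(c,240+x/3-.33,50+y/3-.33,z)[:2]
hub=np.mean([C(60,492),C(220,483),C(230,632),C(73,645)],0);print('hub',hub)
e=(C(57,66)+C(145,60))/2;n=(C(82,341)+C(163,335))/2
print('end',e,'near',n,np.linalg.norm(e-hub),np.linalg.norm(n-hub))
v=e-hub;print(np.degrees(np.arctan2(v[1],v[0])));v=e-n;print(np.degrees(np.arctan2(v[1],v[0])));v=n-hub;print(np.degrees(np.arctan2(v[1],v[0])))
E
```

```text
hub [0.48312393 0.05913942]
end [0.63010669 0.03370746] near [0.5539083  0.04782953] 0.1491667406196707 0.07168222255896287
-9.81651466288808
-10.499664328476701
-9.077955451277571
```

```bash
cat >> h.py <<'E'
def plan(p1,zd1,z_mid=None,turn=None,N=10,ncalls=None):
    s=r.sense();p0=s['tcp_pos'];R0=s['ee_rot'];a0=np.degrees(np.arctan2(R0[1,2],R0[0,2]))
    if turn is None: turn=(zd1-a0+180)%360-180
    R00=down(a0);first=True;p1=np.asarray(p1)
    def pose(i):
        f=min(i/N,1);p=p0+(p1-p0)*f
        return p,down(a0+turn*f)
    for k in range(0,N,5):
        P,R=pose(k)
        if k==0:R=R0
        for i in range(k+1,k+6):
            Pi,Ri=pose(i);print([round(float(v),3) for v in Ro.from_matrix(R.T@Ri).as_rotvec()]+[round(float(v),2) for v in R.T@(Pi-P)*100])
        print()
E
python3 - <<'E'
from h import *
plan([.56,-.2435,.2],65,turn=-190,N=30)
E
```

```text
[-0.003, 0.111, 0.019, -0.35, -0.03, 0.94]
[-0.004, 0.221, 0.019, -0.71, -0.06, 1.87]
[-0.005, 0.332, 0.019, -1.06, -0.09, 2.81]
[-0.006, 0.442, 0.019, -1.42, -0.13, 3.74]
[-0.007, 0.553, 0.018, -1.77, -0.16, 4.68]

[0.0, 0.111, 0.0, -0.79, -0.03, 0.61]
[0.0, 0.221, 0.0, -1.59, -0.05, 1.22]
[0.0, 0.332, 0.0, -2.38, -0.08, 1.83]
[0.0, 0.442, 0.0, -3.17, -0.1, 2.44]
[0.0, 0.553, 0.0, -3.96, -0.13, 3.05]

[0.0, 0.111, 0.0, -0.99, -0.03, 0.1]
[0.0, 0.221, 0.0, -1.99, -0.05, 0.21]
[0.0, 0.332, 0.0, -2.98, -0.08, 0.31]
[0.0, 0.442, 0.0, -3.98, -0.1, 0.41]
[0.0, 0.553, 0.0, -4.97, -0.13, 0.52]

[0.0, 0.111, 0.0, -0.9, -0.03, -0.43]
[0.0, 0.221, 0.0, -1.8, -0.05, -0.87]
[0.0, 0.332, 0.0, -2.7, -0.08, -1.3]
[0.0, 0.442, 0.0, -3.6, -0.1, -1.74]
[0.0, 0.553, 0.0, -4.5, -0.13, -2.17]

[0.0, 0.111, 0.0, -0.54, -0.03, -0.84]
[0.0, 0.221, 0.0, -1.08, -0.05, -1.69]
[0.0, 0.332, 0.0, -1.62, -0.08, -2.53]
[0.0, 0.442, 0.0, -2.15, -0.1, -3.37]
[0.0, 0.553, 0.0, -2.69, -0.13, -4.21]

[0.0, 0.111, 0.0, -0.02, -0.03, -1.0]
[0.0, 0.221, 0.0, -0.03, -0.05, -2.0]
[0.0, 0.332, 0.0, -0.05, -0.08, -3.0]
[0.0, 0.442, 0.0, -0.06, -0.1, -4.0]
[0.0, 0.553, 0.0, -0.08, -0.13, -5.0]
```

>>> step_arm(moves=[[[0, 0.111, 0.019, -0.4, 0, 0.9, 100], [0, 0.221, 0.019, -0.7, -0.1, 1.9, 100], [0, 0.332, 0.019, -1.1, -0.1, 2.8, 100], [0, 0.442, 0.019, -1.4, -0.2, 3.7, 100], [0, 0.553, 0.019, -1.8, -0.3, 4.7, 100]]])

```text
time_s: 11.45
tcp_pos: [0.537, 0.0043, 0.1932]
ee_rot: [[-0.682, -0.005, -0.732], [0.732, -0.007, -0.682], [-0.001, -1.0, 0.009]]
wrist_force: [-0.0, -0.8, 1.2]
gripper_width: 0.998
```

>>> step_arm(moves=[[[0, 0.111, 0, -0.8, 0, 0.6, 100], [0, 0.221, 0, -1.6, 0, 1.2, 100], [0, 0.332, 0, -2.4, 0, 1.8, 100], [0, 0.442, 0, -3.2, -0.1, 2.4, 100], [0, 0.553, 0, -4.0, -0.1, 3.0, 100]]])

```text
time_s: 11.87
tcp_pos: [0.5428, -0.0457, 0.1946]
ee_rot: [[-0.195, -0.005, -0.981], [0.981, -0.007, -0.195], [-0.005, -1.0, 0.006]]
wrist_force: [0.4, 0.4, 0.1]
gripper_width: 0.999
```

>>> step_arm(moves=[[[0, 0.111, 0, -1, 0, 0.1, 100], [0, 0.221, 0, -2, 0, 0.2, 100], [0, 0.332, 0, -3, 0, 0.3, 100], [0, 0.442, 0, -4, -0.1, 0.4, 100], [0, 0.553, 0, -5, -0.1, 0.5, 100]]])

```text
time_s: 12.28
tcp_pos: [0.5479, -0.0958, 0.1959]
ee_rot: [[0.349, -0.005, -0.937], [0.937, -0.006, 0.349], [-0.008, -1.0, 0.003]]
wrist_force: [1.2, 0.1, 0.6]
gripper_width: 1.001
```

>>> step_arm(moves=[[[0, 0.111, 0, -0.9, 0, -0.4, 100], [0, 0.221, 0, -1.8, 0, -0.9, 100], [0, 0.332, 0, -2.7, 0, -1.3, 100], [0, 0.442, 0, -3.6, -0.1, -1.7, 100], [0, 0.553, 0, -4.5, -0.1, -2.2, 100]]])

```text
time_s: 12.7
tcp_pos: [0.553, -0.1457, 0.1972]
ee_rot: [[0.789, -0.005, -0.614], [0.614, -0.006, 0.789], [-0.008, -1.0, -0.002]]
wrist_force: [-1.1, -0.9, 0.4]
gripper_width: 1.001
```

>>> step_arm(moves=[[[0, 0.111, 0, -0.5, 0, -0.8, 100], [0, 0.221, 0, -1.1, 0, -1.7, 100], [0, 0.332, 0, -1.6, 0, -2.5, 100], [0, 0.442, 0, -2.2, -0.1, -3.4, 100], [0, 0.553, 0, -2.7, -0.1, -4.2, 100]]])

```text
time_s: 13.12
tcp_pos: [0.5578, -0.1957, 0.1984]
ee_rot: [[0.994, -0.005, -0.108], [0.108, -0.006, 0.994], [-0.006, -1.0, -0.006]]
wrist_force: [0.6, -0.4, -0.5]
gripper_width: 1.0
```

```bash
python3 - <<'E'
from h import *
st();plan([.56,-.2435,.19],65,N=5)
E
```

```text
t 13.12 p [ 0.5578 -0.1957  0.1984] F [ 0.6 -0.4 -0.5] M [ 0.08 -0.17 -0.04] w 1.0 q [ -3.5  20.4  -7.5   0.4 -62.4 -80.5]
[0.006, 0.109, -0.005, -0.06, 0.17, -0.95]
[0.006, 0.218, -0.005, -0.12, 0.35, -1.91]
[0.007, 0.327, -0.005, -0.18, 0.52, -2.86]
[0.007, 0.436, -0.004, -0.24, 0.7, -3.82]
[0.007, 0.545, -0.004, -0.3, 0.87, -4.77]
```

>>> step_arm(moves=[[[0.006, 0.12, -0.005, 0, 0.3, -1.2, 100], [0.006, 0.24, -0.005, 0, 0.6, -2.4, 100], [0.006, 0.36, -0.005, -0.1, 0.8, -3.6, 100], [0.006, 0.48, -0.005, -0.2, 0.8, -4.5, 100], [0.006, 0.51, -0.005, -0.2, 0.8, -4.5, 100]]])

```text
time_s: 13.53
tcp_pos: [0.5606, -0.2416, 0.1901]
ee_rot: [[0.92, -0.0, 0.392], [-0.392, -0.001, 0.92], [0.0, -1.0, -0.001]]
wrist_force: [0.3, -0.3, 0.2]
gripper_width: 1.002
```

```bash
python3 - <<'E'
from h import *
c=cap('wrist');c=cap('wrist','w13');s=st();import pickle;pickle.dump(c,open('w13.pkl','wb'));print(s['ee_rot'].round(3).tolist());crop(c,200,30,160,220,3,'w13c')
E
```

```text
t 13.63 p [ 0.5606 -0.2405  0.1903] F [-0.5  0.1 -0.3] M [ 0.03 -0.16 -0.07] w 1.0 q [-8.000e+00  2.240e+01 -5.400e+00  1.000e-01 -6.210e+01 -1.048e+02]
[[0.922, 0.0, 0.386], [-0.386, -0.001, 0.922], [0.001, -1.0, -0.001]]
```

View pics/w13.png

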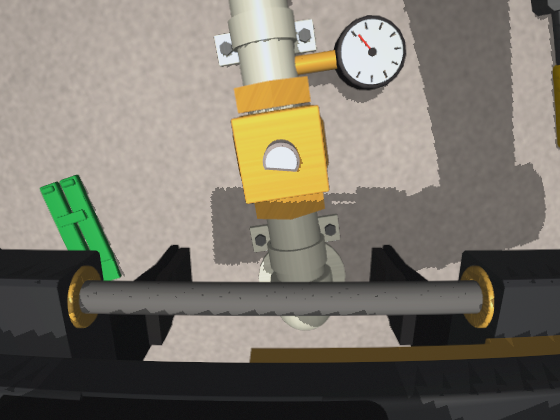

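View pics/w13c.png

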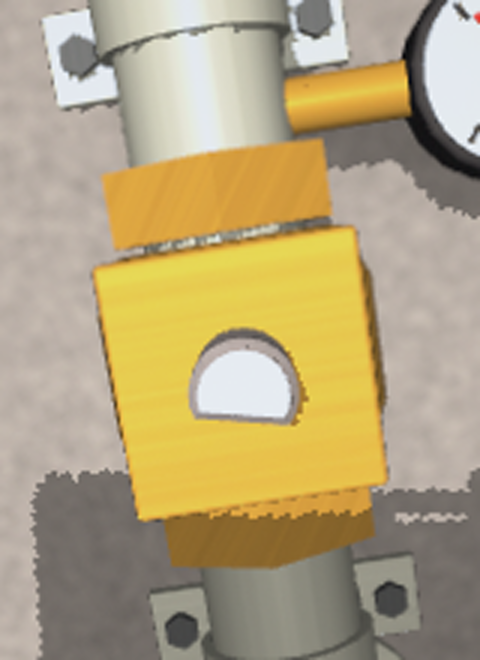

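```bash
cat > stem.py <<'E'
from h import *
from scipy.optimize import least_squares
def stem(c,box,z=.13,th=205,show=None):
    x0,y0,w,h=box
    im=c['image'][y0:y0+h,x0:x0+w].astype(int)
    m=((im.min(2)>th)).astype(np.uint8)
    m=cv2.resize(m*255,None,fx=4,fy=4,interpolation=cv2.INTER_LINEAR)
    m=(m>127).astype(np.uint8)
    n,l,s,_=cv2.connectedComponentsWithStats(m)
    k=1+np.argmax(s[1:,4]);m=(l==k).astype(np.uint8)
    ct=max(cv2.findContours(m,0,cv2.CHAIN_APPROX_NONE)[0],key=len)[:,0]
    P=np.array([plane(c,x0+(u+.5)/4-.5,y0+(v+.5)/4-.5,z)[:2] for u,v in ct])
    # D fit: circle centre c, radius rr, flat at distance f along angle a
    def res(q):
        d=P-q[:2];a=q[4];nn=np.array([np.cos(a),np.sin(a)])
        return np.where(d@nn>q[3]-.0008*0, 0,0)+np.maximum(np.linalg.norm(d,axis=1)-q[2], d@nn-q[3])
    best=None
    for a in np.radians([-10,-30,-50]):
        o=least_squares(res,[*P.mean(0),.009,.004,a],loss='soft_l1',f_scale=.0003)
        if best is None or o.cost<best.cost:best=o
    q=best.x
    print('stem c',q[:2].round(4),'r',q[2].round(4),'f',q[3].round(4),'ang',np.degrees(q[4]).round(1),'rms',np.sqrt(np.mean(res(q)**2)).round(5))
    return q
E
python3 - <<'E'
from stem import *
import pickle
c=pickle.load(open('w13.pkl','rb'))
for th in (200,215,225): stem(c,(255,130,55,50),th=th)
C=lambda x,y,z:plane(c,200+x/3-.33,30+y/3-.33,z)[:2]
f=lambda a,b:np.degrees(np.arctan2(*(b-a)[::-1])).round(1)
print('pad edges',f(C(95,268,.1),C(138,520,.1)),f(C(357,228,.1),C(385,487,.1)), np.mean([C(95,268,.1),C(138,520,.1),C(357,228,.1),C(385,487,.1)],0))
print('flat outer',f(C(191,417,.126),C(296,425,.126))-90)
print(c['image'][145:175:3,282].tolist())
E
```

```text
stem c [ 0.5222 -0.2243] r 0.0089 f 0.0035 ang -27.2 rms 0.00014
stem c [ 0.5221 -0.2242] r 0.0088 f 0.0034 ang -27.7 rms 0.00014
stem c [ 0.5221 -0.2242] r 0.0087 f 0.0033 ang -27.6 rms 0.00015
pad edges -14.9 -15.2 [ 0.52254259 -0.22424494]
flat outer -27.4
[[136, 128, 125], [230, 235, 241], [230, 235, 241], [230, 235, 241], [230, 235, 241], [230, 235, 241], [230, 235, 241], [230, 235, 241], [148, 138, 133], [232, 198, 78]]
```

```bash
python3 - <<'E'
from h import *
plan([.5274,.0515,.11],80.2,N=10)
E
```

```text
[0.001, -0.023, 0.001, -1.44, 0.8, 2.57]
[0.001, -0.045, 0.001, -2.87, 1.6, 5.13]
[0.001, -0.068, 0.001, -4.31, 2.4, 7.7]
[0.001, -0.09, 0.001, -5.74, 3.2, 10.26]
[0.001, -0.113, 0.001, -7.18, 4.0, 12.83]

[0.0, -0.023, 0.0, -1.14, 0.8, 2.71]
[0.0, -0.045, 0.0, -2.27, 1.61, 5.42]
[0.0, -0.068, 0.0, -3.41, 2.41, 8.13]
[0.0, -0.09, 0.0, -4.55, 3.21, 10.84]
[0.0, -0.113, 0.0, -5.68, 4.01, 13.55]
```

>>> step_arm(moves=[[[0, -0.023, 0, -1.4, 0.5, 2.6, 100], [0, -0.045, 0, -2.9, 1.0, 5.1, 100], [0, -0.068, 0, -4.3, 2, 7.7, 100], [0, -0.09, 0, -5.7, 3, 10.3, 100], [0, -0.113, 0, -7.2, 4, 12.8, 100]]])

```text
time_s: 14.05
tcp_pos: [0.5434, -0.0923, 0.1503]
ee_rot: [[0.961, 0.002, 0.277], [-0.277, -0.001, 0.961], [0.002, -1.0, -0.001]]
wrist_force: [0.6, -0.9, 0.8]
gripper_width: 0.998
```

>>> step_arm(moves=[[[0, -0.023, 0, -1.4, 0.8, 3.4, 100], [0, -0.06, 0, -2.9, 2, 6.8, 100], [0, -0.09, 0, -4.5, 3, 10.5, 100], [0, -0.113, 0, -5.7, 4, 13.5, 100], [0, -0.113, 0, -5.7, 4, 13.5, 100]]])

```text
time_s: 14.47
tcp_pos: [0.5252, 0.0563, 0.1086]
ee_rot: [[0.987, -0.001, 0.161], [-0.161, -0.002, 0.987], [-0.001, -1.0, -0.002]]
wrist_force: [-0.5, -0.8, -0.5]
gripper_width: 0.996
```

```bash
python3 - <<'E'
from h import *
c=cap('wrist');c=cap('wrist','w14');s=st();import pickle;pickle.dump(c,open('w14.pkl','wb'));print(s['ee_rot'].round(3).tolist());nums([.5274,.0515,.11],down(80.2))
E
```

```text
t 14.57 p [0.526  0.0533 0.1099] F [ 0.3 -0.8  0.2] M [ 0.02 -0.17  0.01] w 0.998 q [  23.4   20.1  -22.7    0.2  -47.3 -123.1]
[[0.986, 0.001, 0.165], [-0.165, -0.002, 0.986], [0.001, -1.0, -0.002]]
rot [0.002, 0.005, 0.001] deg 0.3 shift_cm [0.16, -0.01, -0.15] norm 0.2
```

View pics/w14.png

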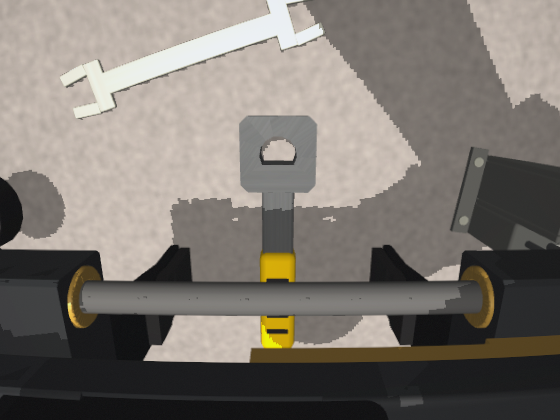

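>>> step_arm(moves=[[[0, 0.005, 0, 0.1, 1.9, -0.1, 100], [0, 0.005, 0, 0.15, 3.8, -0.15, 100], [0, 0.005, 0, 0.15, 5.5, -0.15, 100], [0, 0.005, 0, 0.15, 6.5, -0.15, 80], [0, 0.005, 0, 0.15, 7.3, -0.15, 70]]])

```text
time_s: 14.98
tcp_pos: [0.5273, 0.049, 0.0365]
ee_rot: [[0.985, 0.001, 0.175], [-0.175, -0.002, 0.985], [0.001, -1.0, -0.002]]
wrist_force: [0.1, 0.5, -0.7]
gripper_width: 0.921
```

>>> step_arm(moves=[[[0, 0, 0, 0, 0.7, 0, 60], [0, 0, 0, 0, 1.4, 0, 60], [0, 0, 0, 0, 2.0, 0, 60], [0, 0, 0, 0, 2.0, 0, 50], [0, 0, 0, 0, 2.0, 0, 50]]])

```text
time_s: 15.4
tcp_pos: [0.5271, 0.05, 0.0172]
ee_rot: [[0.985, 0.002, 0.173], [-0.173, -0.002, 0.985], [0.002, -1.0, -0.002]]
wrist_force: [0.2, 0.1, 0.5]
gripper_width: 0.558
```

```bash
python3 - <<'E'
from h import *
c=cap('wrist','w15');s=st();nums([.5274,.0515,.017],down(80.2))
E
```

```text
t 15.45 p [0.5274 0.0501 0.0175] F [-0.  -0.6  0.4] M [ 0.05 -0.18  0.09] w 0.537 q [  23.1   27.9  -27.5    0.3  -34.5 -123.2]
rot [0.001, -0.003, 0.003] deg 0.2 shift_cm [-0.02, 0.05, 0.13] norm 0.1
```

View pics/w15.png

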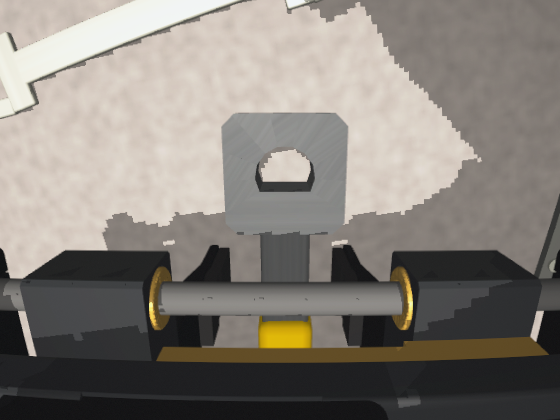

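>>> step_arm(moves=[[[0, 0, 0, 0, 0, 0.12, 0], [0, 0, 0, 0, 0, 0.12, 0], [0, 0, 0, 0, 0, 0.12, 0], [0, 0, 0, 0, 0, 0.12, 0], [0, 0, 0, 0, 0, 0.12, 0]]])

```text
time_s: 15.87
tcp_pos: [0.5274, 0.0514, 0.0175]
ee_rot: [[0.985, 0.002, 0.173], [-0.173, -0.002, 0.985], [0.003, -1.0, -0.001]]
wrist_force: [-0.3, 0.4, 0.6]
gripper_width: 0.253
```

>>> step_arm(moves=[[[0, 0, 0, 0, 0, 0, 0], [0, 0, 0, 0, 0, 0, 0], [0, 0, 0, 0, -1, 0, 0], [0, 0, 0, 0, -2.5, 0, 0], [0, 0, 0, 0, -4, 0, 0]]])

```text
time_s: 16.28
tcp_pos: [0.526, 0.0508, 0.0569]
ee_rot: [[0.985, -0.002, 0.174], [-0.174, -0.003, 0.985], [-0.001, -1.0, -0.003]]
wrist_force: [1.1, 0.1, -5.3]
gripper_width: 0.247
```

>>> step_arm(moves=[[[0, 0, 0, 0, -3, 0, 0], [0, 0, 0, 0, -6, 0, 0], [0, 0, 0, 0, -9, 0, 0], [0, 0, 0, 0, -12, 0, 0], [0, 0, 0, 0, -14, 0, 0]]])

```text
time_s: 16.7
tcp_pos: [0.527, 0.0514, 0.2001]
ee_rot: [[0.985, 0.004, 0.173], [-0.173, -0.001, 0.985], [0.004, -1.0, -0.0]]
wrist_force: [0.5, 0.5, -4.6]
gripper_width: 0.246
```

```bash
python3 - <<'E'
from h import *
c=cap('wrist');c=cap('wrist','w16');s=st();print(s['ee_rot'].round(3).tolist());c=cap('side','d16')
E
```

```text
t 16.8 p [0.5285 0.0519 0.2011] F [ 1.   0.8 -4.9] M [ 0.05 -0.37 -0.  ] w 0.246 q [  23.2   14.2  -16.     0.2  -59.3 -123.3]
[[0.985, 0.009, 0.173], [-0.173, 0.001, 0.985], [0.009, -1.0, 0.002]]
```

View pics/w16.png

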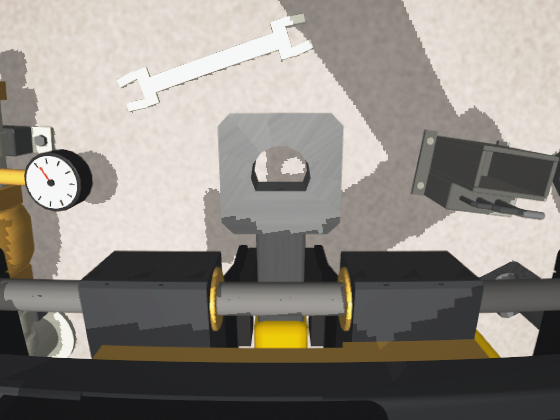

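View pics/d16.png

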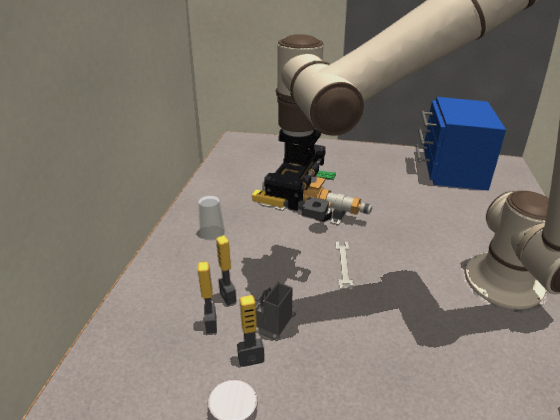

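```bash
cat >> h.py <<'E'
def intool(c,u,v,ty,s=None,tcp=None,R=None):
    wc=np.load('wc.npz')  # camera in tool
    f=c['image'].shape[0]/2/np.tan(np.radians(c['fov_y']/2))
    d=np.array([(u-c['cx'])/f,(v-c['cy'])/f]); p=d.copy()
    for _ in range(30): p=d/(1+c['k1']*(p@p))
    w=wc['R']@np.array([p[0],p[1],1]);o=wc['p'];X=o+w*(ty-o[1])/w[1];return X*1000
E
python3 - <<'E'
from h import *
c=cap('wrist');st();import pickle;pickle.dump(c,open('w17.pkl','wb'))
crop(c,205,100,150,150,4,'w17c')
E
```

```text
t 16.9 p [0.5257 0.0513 0.1964] F [ 0.3  0.3 -4.3] M [ 0.01 -0.2   0.06] w 0.247 q [ 2.320e+01  1.450e+01 -1.630e+01  1.000e-01 -5.920e+01 -1.233e+02]
```

View pics/w17c.png

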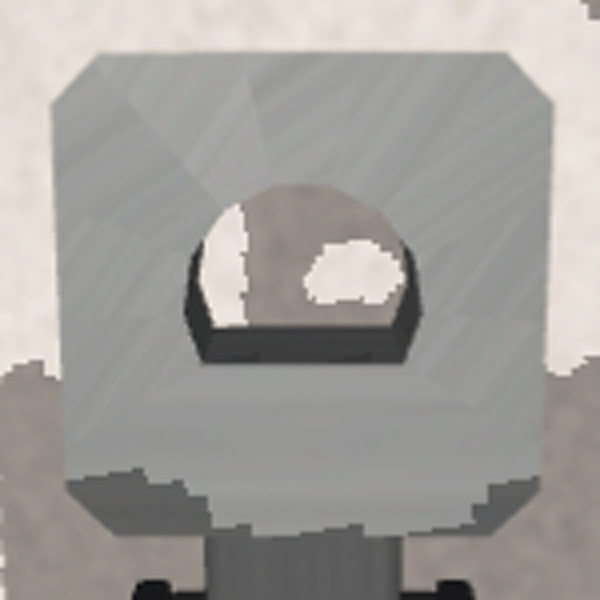

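```bash
python3 - <<'E'
from h import *
import pickle
c=pickle.load(open('w17.pkl','rb'))
C=lambda x,y,ty=-.0045:intool(c,205+x/4-.4,100+y/4-.4,ty).round(2)
print('top',C(303,52),'bot',C(303.5,536),'L',C(59,297),'R',C(546.5,297))
print('hole L',C(184,315),'R',C(422,315),'arc',C(303,184),'flat',C(303,363))
E
```

```text
top [-73.25  -4.5   -0.13] bot [-23.08  -4.5   -0.12] L [-48.92  -4.5  -25.15] R [-48.88  -4.5   24.8 ]
hole L [-47.01  -4.5  -12.36] R [-46.99  -4.5   12.06] arc [-60.33  -4.5   -0.14] flat [-41.96  -4.5   -0.16]
```

```bash
python3 - <<'E'
from h import *
import pickle
c=pickle.load(open('w13.pkl','rb'))
X=intool(c,280,158,.0603)/1000
M=c['cam_to_world'];R=np.array([[0.922, 0.0, 0.386], [-0.386, -0.001, 0.922], [0.001, -1.0, -0.001]])
print(X,plane(c,280,158,.13)-(np.array([.5606,-.2405,.1903])+R@X))
plan([.5649,-.2465,.185],62.5,N=10)
E
```

```text
[-0.04725871  0.0603     -0.00033175] [ 3.09720553e-03 -1.12907431e-03  4.69269612e-05]
[0.001, 0.03, 0.0, 0.9, 0.12, -2.86]
[0.001, 0.061, 0.0, 1.81, 0.23, -5.73]
[0.001, 0.091, 0.0, 2.71, 0.35, -8.59]
[0.001, 0.122, 0.0, 3.62, 0.47, -11.46]
[0.001, 0.152, 0.0, 4.52, 0.59, -14.32]

[0.0, 0.03, 0.0, 1.33, 0.11, -2.69]
[0.0, 0.061, 0.0, 2.66, 0.23, -5.39]
[0.0, 0.091, 0.0, 3.99, 0.34, -8.08]
[0.0, 0.122, 0.0, 5.32, 0.46, -10.78]
[0.0, 0.152, 0.0, 6.64, 0.57, -13.47]
```

```bash
python3 - <<'E'
from h import *
for _ in range(4):
    a=r.sense();c=optics.capture('wrist');b=r.sense()
    M=c['cam_to_world'];R=a['ee_rot']
    print((R.T@(M[:3,3]-a['tcp_pos'])).round(4),(b['ee_rot'].T@(M[:3,3]-b['tcp_pos'])).round(4),Ro.from_matrix(R.T@M[:3,:3]).as_rotvec().round(4), a['tcp_pos'].round(4))
print(Ro.from_matrix(np.load('wc.npz')['R']).as_rotvec())
E
```

```text
[-7.130e-02 -1.521e-01  1.000e-04] [-0.0711 -0.153   0.0002] [-1.4061 -1.0692 -1.4044] [0.5257 0.0513 0.1964]
[-7.130e-02 -1.521e-01  1.000e-04] [-7.140e-02 -1.525e-01  1.000e-04] [-1.4061 -1.0692 -1.4044] [0.5253 0.0511 0.1954]
[-7.130e-02 -1.521e-01  1.000e-04] [-0.0714 -0.1522  0.    ] [-1.4061 -1.0691 -1.4044] [0.5253 0.0511 0.195 ]
[-7.120e-02 -1.521e-01  1.000e-04] [-0.0715 -0.152   0.    ] [-1.4061 -1.0692 -1.4044] [0.5255 0.0511 0.195 ]
[-1.40331962 -1.06985842 -1.40282553]
```

```bash
python3 - <<'E'
from h import *
s=r.sense();c=optics.capture('wrist');M=c['cam_to_world'];R=s['ee_rot']
np.savez('wc.npz',p=R.T@(M[:3,3]-s['tcp_pos']),R=R.T@M[:3,:3])
C=lambda x,y,ty=-.0045:intool(c,205+x/4-.4,100+y/4-.4,ty).round(2)
print('top',C(303,52),'bot',C(303.5,536),'hole L',C(184,315),'R',C(422,315),'arc',C(303,184),'flat',C(303,363))
c=__import__('pickle').load(open('w13.pkl','rb'))
X=intool(c,280,158,.0603)/1000;R=np.array([[0.922, 0.0, 0.386], [-0.386, -0.001, 0.922], [0.001, -1.0, -0.001]])
print(X,plane(c,280,158,.13)-(np.array([.5606,-.2405,.1903])+R@X))
E
```

```text
top [-70.3  -4.5   0. ] bot [-2.008e+01 -4.500e+00  2.000e-02] hole L [-44.05  -4.5  -12.24] R [-44.04  -4.5   12.2 ] arc [-5.738e+01 -4.500e+00 -1.000e-02] flat [-3.9e+01 -4.5e+00 -2.0e-02]
[-0.04412036  0.0603     -0.00027102] [1.80207802e-04 2.63341073e-05 4.38493448e-05]
```

```bash
python3 - <<'E'
from h import *
st();plan([.5623,-.2451,.185],62.5,N=10)
E
```

```text
t 17.15 p [0.5261 0.0512 0.1955] F [-0.2  0.4 -3.8] M [ 0.03 -0.32  0.03] w 0.244 q [ 2.320e+01  1.460e+01 -1.630e+01  1.000e-01 -5.930e+01 -1.233e+02]
[0.003, 0.031, -0.001, 0.87, 0.11, -2.86]
[0.003, 0.061, -0.001, 1.74, 0.23, -5.71]
[0.003, 0.092, -0.001, 2.61, 0.34, -8.57]
[0.003, 0.122, -0.001, 3.48, 0.45, -11.42]
[0.003, 0.153, -0.001, 4.35, 0.56, -14.28]

[0.0, 0.031, 0.0, 1.3, 0.1, -2.69]
[0.0, 0.061, 0.0, 2.59, 0.21, -5.38]
[0.0, 0.092, 0.0, 3.89, 0.31, -8.07]
[0.0, 0.122, 0.0, 5.18, 0.42, -10.76]
[0.0, 0.153, 0.0, 6.48, 0.52, -13.45]
```

>>> step_arm(moves=[[[0.003, 0.031, 0, 0.9, 0.1, -2.9, 0], [0.003, 0.061, 0, 1.7, 0.2, -5.7, 0], [0.003, 0.092, 0, 2.6, 0.3, -8.6, 0], [0.003, 0.122, 0, 3.5, 0.3, -11.4, 0], [0.003, 0.153, 0, 4.4, 0.4, -14.3, 0]]])

```text
time_s: 17.57
tcp_pos: [0.5453, -0.0981, 0.1926]
ee_rot: [[0.947, 0.001, 0.322], [-0.322, 0.001, 0.947], [0.0, -1.0, 0.001]]
wrist_force: [0.1, -0.7, -4.5]
gripper_width: 0.248
```

>>> step_arm(moves=[[[0, 0.04, 0, 1.4, 0.1, -3, 0], [0, 0.09, 0, 3, 0.3, -6, 0], [0, 0.13, 0, 4.6, 0.5, -9.5, 0], [0, 0.153, 0, 6.4, 0.6, -13.4, 0], [0, 0.153, 0, 6.4, 0.6, -13.4, 0]]])

```text
time_s: 17.98
tcp_pos: [0.563, -0.2505, 0.1855]
ee_rot: [[0.884, 0.0, 0.467], [-0.467, -0.001, 0.884], [0.001, -1.0, -0.001]]
wrist_force: [1.5, 1.9, -4.1]
gripper_width: 0.251
```

```bash
python3 - <<'E'
from h import *
c=cap('wrist');c=cap('wrist');c=cap('wrist','w18');s=st();print(s['ee_rot'].round(3).tolist());nums([.5623,-.2451,.185],down(62.5))
import pickle;pickle.dump(c,open('w18.pkl','wb'));crop(c,205,100,150,150,4,'w18c')
E
```

```text
t 18.13 p [ 0.5624 -0.2448  0.1858] F [ 0.3 -0.1 -3.3] M [ 0.02 -0.29  0.02] w 0.245 q [-8.500e+00  2.300e+01 -5.100e+00 -1.000e-01 -6.190e+01 -1.091e+02]
[[0.886, -0.0, 0.463], [-0.463, 0.002, 0.886], [-0.001, -1.0, 0.002]]
rot [-0.002, -0.002, -0.001] deg 0.2 shift_cm [0.01, 0.08, -0.03] norm 0.1
```

View pics/w18c.png

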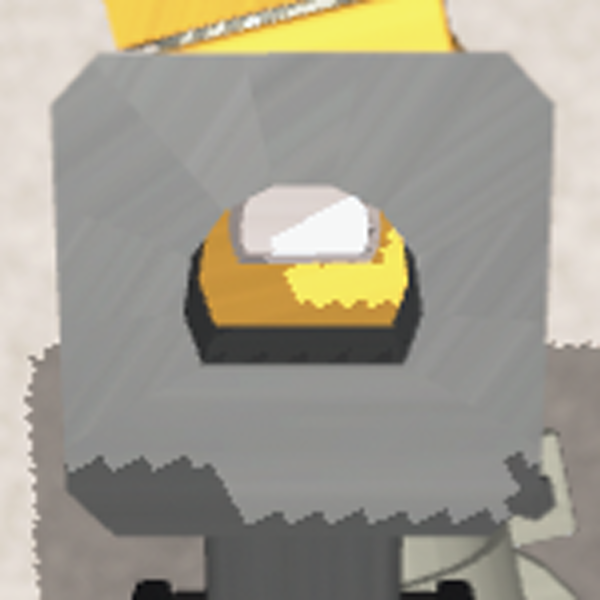

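```bash
python3 - <<'E'
from h import *
import pickle
c=pickle.load(open('w18.pkl','rb'))
C=lambda x,y,ty:intool(c,205+x/4-.4,100+y/4-.4,ty).round(2)
print('white flat L',C(243,252,.0558),'R',C(368,255,.0558),'outer L',C(234,258,.0598),'outer R',C(378,263,.0598))
crop(c,255,140,55,40,12,'w18d')
E
```

```text
white flat L [-42.07  55.8   -8.65] R [-41.63  55.8    9.23] outer L [-40.63  59.8  -10.14] outer R [-39.89  59.8   10.88]
```

View pics/w18d.png

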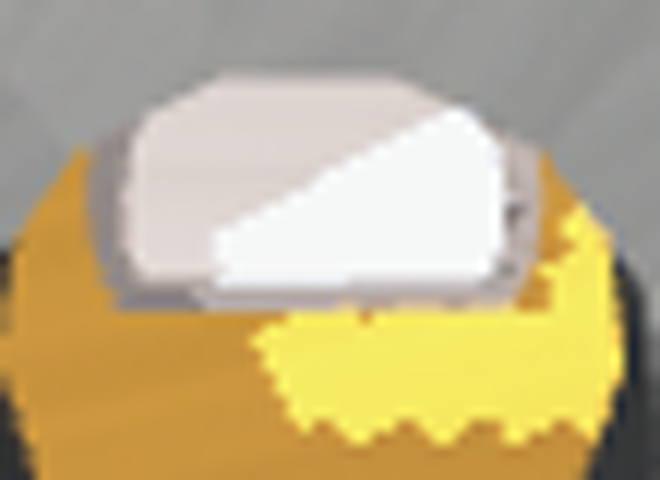

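```bash
python3 - <<'E'
from h import *
import pickle
c=pickle.load(open('w18.pkl','rb'))
print(intool(c,280.8,163.1,.0558),intool(c,280.8,164.9,.0598),intool(c,265.4,163,.0558),intool(c,262.2,164,.0598))
E
```

```text
[-41.77378438  55.8          0.19177887] [-40.15134487  59.8          0.19284381] [-41.84089557  55.8         -8.61962144] [-40.69215334  59.8        -10.66209321]
```

>>> step_arm(moves=[[[-0.002, -0.002, 0, 0, 0.9, 0, 0], [-0.002, -0.002, 0, 0, 1.8, 0, 0], [-0.002, -0.002, 0, 0, 2.7, 0, 0], [-0.002, -0.002, 0, 0, 3.3, 0, 0], [-0.002, -0.002, 0, 0, 3.3, 0, 0]]])

```text
time_s: 18.55
tcp_pos: [0.562, -0.2432, 0.1519]
ee_rot: [[0.888, -0.003, 0.459], [-0.459, 0.001, 0.888], [-0.003, -1.0, -0.001]]
wrist_force: [-1.2, 0.1, -4.5]
gripper_width: 0.247
```

```bash
python3 - <<'E'
from h import *
c=cap('wrist');s=st();nums([.5623,-.2451,.1175],down(62.5))
import pickle;pickle.dump(c,open('w19.pkl','wb'));crop(c,205,100,150,150,4,'w19c')
E
```

```text
t 18.6 p [ 0.5626 -0.2436  0.1531] F [-0.8  0.4 -3.9] M [-0.05 -0.21 -0.02] w 0.253 q [  -8.3   24.7   -7.7    0.   -57.7 -109.1]
rot [0.001, 0.003, -0.001] deg 0.2 shift_cm [0.05, 3.56, -0.14] norm 3.6
```

View pics/w19c.png

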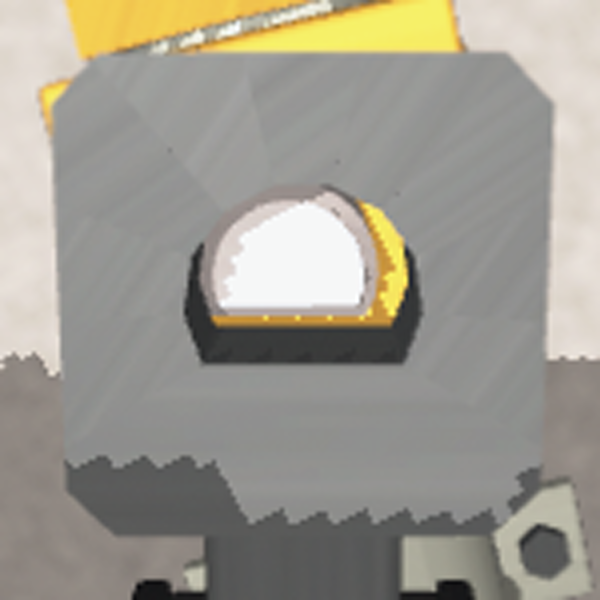

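```bash
python3 - <<'E'
from h import *
for _ in range(5):
    c=cap('wrist');s=st()
nums([.5623,-.2451,.1175],down(62.5))
import pickle;pickle.dump(c,open('w20.pkl','wb'));crop(c,250,140,60,60,10,'w20c')
E
```

```text
t 18.65 p [ 0.5632 -0.244   0.154 ] F [ 0.8 -0.2 -3.3] M [ 0.   -0.26  0.05] w 0.248 q [  -8.3   24.6   -7.6    0.   -57.7 -109.1]
t 18.7 p [ 0.5635 -0.2442  0.1546] F [ 0.1  0.  -3.3] M [-0.04 -0.28 -0.01] w 0.251 q [-8.300e+00  2.460e+01 -7.500e+00  1.000e-01 -5.770e+01 -1.091e+02]
t 18.75 p [ 0.5636 -0.2443  0.1549] F [-0.1  0.  -4. ] M [-0.02 -0.29 -0.02] w 0.248 q [-8.300e+00  2.460e+01 -7.500e+00  1.000e-01 -5.780e+01 -1.091e+02]
t 18.8 p [ 0.5636 -0.2444  0.155 ] F [ 0.5 -0.4 -3.5] M [-0.05 -0.31 -0.  ] w 0.253 q [  -8.3   24.6   -7.5    0.   -57.8 -109.1]
t 18.85 p [ 0.5635 -0.2444  0.155 ] F [-0.3  0.1 -3.4] M [-0.05 -0.22 -0.03] w 0.248 q [  -8.4   24.6   -7.5    0.   -57.8 -109.1]
rot [-0.0, 0.002, 0.003] deg 0.2 shift_cm [-0.09, 3.75, -0.12] norm 3.8
```

View pics/w20c.png

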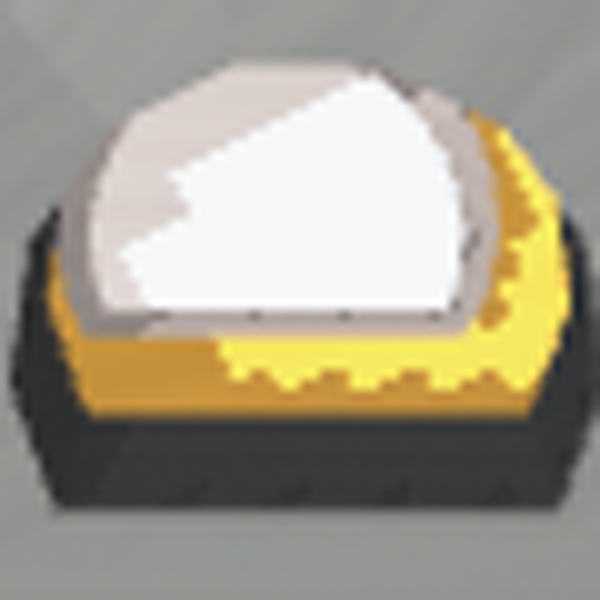

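```bash
python3 - <<'E'
from h import *
import pickle
c=pickle.load(open('w20.pkl','rb'))
print(intool(c,277.3,170.5,.025),intool(c,277,173,.029))
E
```

```text
[-42.50105624  25.          -1.53654382] [-40.58628207  29.          -1.72790117]
```

>>> step_arm(moves=[[[0, 0, 0, -0.08, 0, -0.14, 0], [0, 0, 0, -0.08, 0.3, -0.14, 0], [0, 0, 0, -0.08, 0.5, -0.14, 0], [0, 0, 0, -0.08, 0.5, -0.14, 0], [0, 0, 0, -0.08, 0.5, -0.14, 0]]])

```text
time_s: 19.27
tcp_pos: [0.5616, -0.2453, 0.1491]
ee_rot: [[0.888, 0.001, 0.46], [-0.46, -0.001, 0.888], [0.001, -1.0, -0.0]]
wrist_force: [-0.1, 0.7, -3.7]
gripper_width: 0.248
```

```bash
python3 - <<'E'
from h import *
for _ in range(3):
    c=cap('wrist');s=st()
nums([.5623,-.2451,.1175],down(62.5))
import pickle;pickle.dump(c,open('w21.pkl','wb'));crop(c,250,140,60,60,10,'w21c')
E
```

```text
t 19.32 p [ 0.5618 -0.2453  0.1493] F [-1.1 -0.6 -4.2] M [-0.04 -0.3   0.04] w 0.247 q [  -8.5   24.8   -8.     0.   -57.1 -109. ]
t 19.37 p [ 0.5619 -0.2453  0.1494] F [ 1.   0.1 -3.3] M [-0.07 -0.26 -0.  ] w 0.25 q [  -8.5   24.8   -8.     0.   -57.1 -109. ]
t 19.42 p [ 0.5619 -0.2453  0.1494] F [ 0.1 -0.3 -3.7] M [-0.01 -0.28  0.01] w 0.245 q [  -8.5   24.8   -8.     0.   -57.1 -109. ]
rot [-0.0, 0.002, 0.002] deg 0.1 shift_cm [0.02, 3.19, 0.04] norm 3.2
```

View pics/w21c.png

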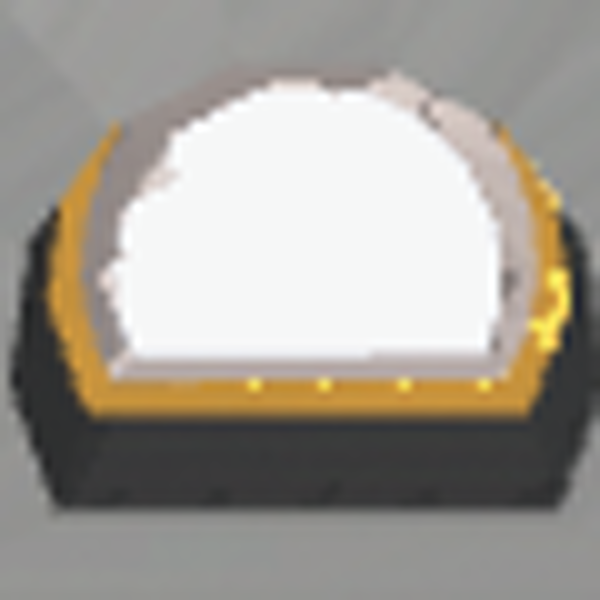

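```bash
python3 - <<'E'
from h import *
import pickle
c=pickle.load(open('w21.pkl','rb'))
print(intool(c,280.7,175.2,.0194),intool(c,280.7,177.3,.0234))
E
```

```text
[-41.15196569  19.4          0.12714317] [-39.41355808  23.4          0.12697794]
```

>>> step_arm(moves=[[[0, 0, 0, 0.05, 0.3, 0.01, 0], [0, 0, 0, 0.05, 0.6, 0.01, 0], [0, 0, 0, 0.05, 0.9, 0.01, 0], [0, 0, 0, 0.05, 1.2, 0.01, 0], [0, 0, 0, 0.05, 1.2, 0.01, 0]]])

```text
time_s: 19.83
tcp_pos: [0.5618, -0.2452, 0.1363]
ee_rot: [[0.888, -0.0, 0.46], [-0.46, -0.0, 0.888], [-0.0, -1.0, -0.0]]
wrist_force: [-0.6, -0.6, -4.0]
gripper_width: 0.25
```

```bash
python3 - <<'E'
from h import *
c=cap('wrist');s=st();c=cap('wrist');s=st()
crop(c,205,100,150,150,4,'w22c')
E
```

```text
t 19.88 p [ 0.562  -0.2453  0.1367] F [-0.4  0.2 -4. ] M [-0.05 -0.3   0.01] w 0.249 q [  -8.5   25.6   -8.8    0.   -55.6 -108.9]
t 19.93 p [ 0.5622 -0.2454  0.1371] F [ 0.1 -0.1 -3.8] M [-0.02 -0.32 -0.01] w 0.249 q [  -8.5   25.5   -8.8    0.   -55.6 -108.9]
```

View pics/w22c.png

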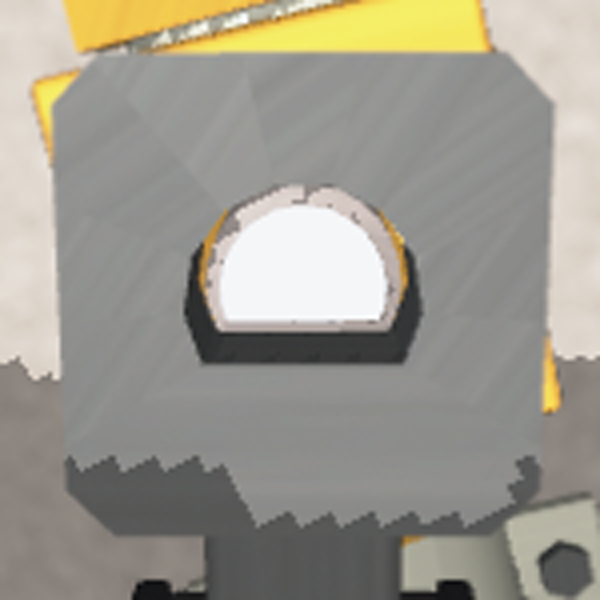

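>>> step_arm(moves=[[[0, 0, 0, 0, 0.4, 0, 0], [0, 0, 0, 0, 0.8, 0, 0], [0, 0, 0, 0, 1.2, 0, 0], [0, 0, 0, 0, 1.6, 0, 0], [0, 0, 0, 0, 1.8, 0, 0]]])

```text
time_s: 20.35
tcp_pos: [0.5619, -0.2453, 0.1184]
ee_rot: [[0.888, 0.0, 0.46], [-0.46, -0.0, 0.888], [0.0, -1.0, -0.0]]
wrist_force: [-0.0, 0.4, -4.3]
gripper_width: 0.249
```

```bash
python3 - <<'E'
from h import *
s=st();c=cap('wrist');c=cap('wrist');s=st()
crop(c,205,100,150,150,4,'w23c')
E
```

```text
t 20.35 p [ 0.5619 -0.2453  0.1184] F [-0.   0.4 -4.3] M [-0.09 -0.28  0.03] w 0.249 q [  -8.5   26.6  -10.     0.   -53.4 -108.9]
t 20.45 p [ 0.562  -0.2453  0.1187] F [-0.5 -0.1 -3.3] M [-0.1  -0.3   0.03] w 0.247 q [  -8.5   26.6  -10.     0.   -53.4 -108.9]
```

View pics/w23c.png

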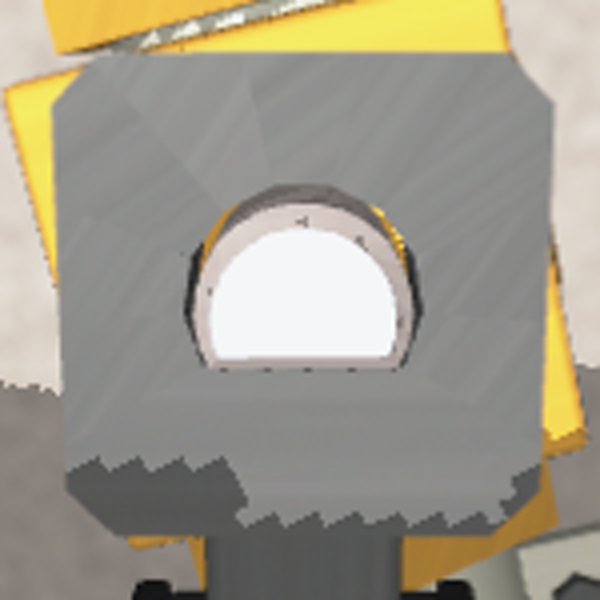

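Stem stands through the hub. Push down a few mm more until the pad is felt.

>>> step_arm(moves=[[[0, 0, 0, 0, 0.1, 0, 0], [0, 0, 0, 0, 0.2, 0, 0], [0, 0, 0, 0, 0.25, 0, 0], [0, 0, 0, 0, 0.25, 0, 0], [0, 0, 0, 0, 0.25, 0, 0]]])

```text
time_s: 20.87
tcp_pos: [0.5627, -0.2455, 0.1175]
ee_rot: [[0.888, 0.002, 0.46], [-0.46, -0.001, 0.888], [0.003, -1.0, 0.0]]
wrist_force: [0.6, 0.5, -1.1]
gripper_width: 0.251
```

```bash
python3 - <<'E'
from h import *
s=st();c=cap('wrist');s=st()
E
```

```text
t 20.87 p [ 0.5627 -0.2455  0.1175] F [ 0.6  0.5 -1.1] M [ 0.02 -0.15  0.02] w 0.251 q [-8.500e+00  2.670e+01 -1.000e+01  1.000e-01 -5.310e+01 -1.089e+02]
t 20.92 p [ 0.5627 -0.2455  0.1175] F [ 0.6  0.2 -0.4] M [ 0.07 -0.15  0.02] w 0.246 q [-8.500e+00  2.670e+01 -1.000e+01  1.000e-01 -5.310e+01 -1.089e+02]
```

>>> step_arm(moves=[[[0, 0, 0, 0, 0.1, 0, 0], [0, 0, 0, 0, 0.2, 0, 0], [0, 0, 0, 0, 0.2, 0, 0], [0, 0, 0, 0, 0.2, 0, 50], [0, 0, 0, 0, 0.1, 0, 50]]])

```text
time_s: 21.33
tcp_pos: [0.5627, -0.2455, 0.1164]
ee_rot: [[0.888, 0.003, 0.46], [-0.46, -0.001, 0.888], [0.003, -1.0, 0.0]]
wrist_force: [-0.2, -0.2, -1.1]
gripper_width: 0.329
```

>>> step_arm(moves=[[[0, 0, 0, 0, 0, 0, 60], [0, 0, 0, 0, 0, 0, 60], [0, 0, 0, 0, -0.5, 0, 60], [0, 0, 0, 0, -2, 0, 60], [0, 0, 0, 0, -4, 0, 60]]])

```text
time_s: 21.75
tcp_pos: [0.5612, -0.2451, 0.1547]
ee_rot: [[0.888, -0.003, 0.46], [-0.46, 0.0, 0.888], [-0.003, -1.0, -0.001]]
wrist_force: [1.0, -0.1, 0.1]
gripper_width: 0.585
```

```bash
python3 - <<'E'
from h import *
s=st();c=cap('wrist');s=st();crop(c,205,100,150,150,4,'w24c')
c=cap('side');crop(c,220,140,160,110,5,'d24')
E
```

```text
t 21.75 p [ 0.5612 -0.2451  0.1547] F [ 1.  -0.1  0.1] M [-0.05 -0.22 -0.  ] w 0.585 q [  -8.5   24.6   -7.6    0.   -58.  -108.9]
t 21.8 p [ 0.5642 -0.2463  0.1606] F [0.9 0.2 3.7] M [-0.06 -0.32  0.06] w 0.589 q [  -8.5   24.3   -7.2    0.2  -58.1 -108.9]
```

View pics/w24c.png

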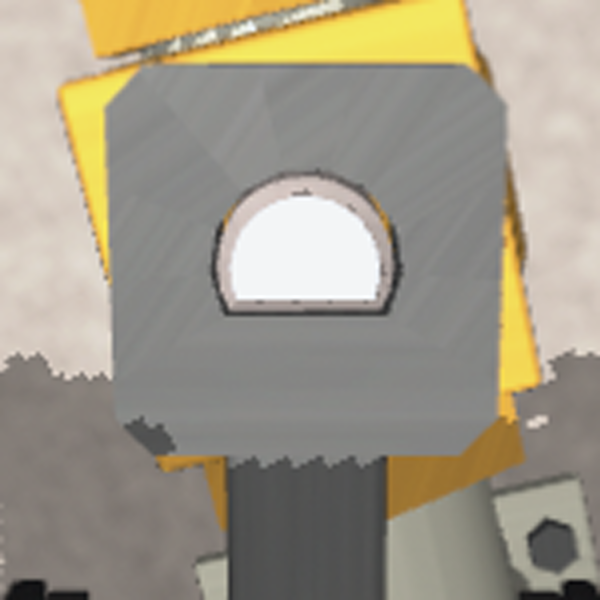

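View pics/d24.png

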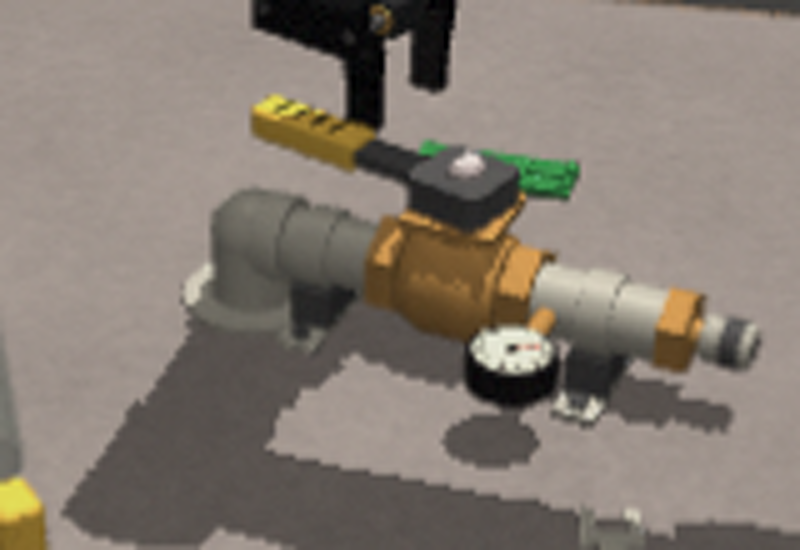

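>>> step_arm(moves=[[[0, 0, 0, 0.5, -0.5, 0.5, 30], [0, 0, 0, 1.8, -0.8, 1.6, 0], [0, 0, 0, 3.2, -0.8, 2.9, 0], [0, 0, 0, 4.6, -0.8, 4.2, 0], [0, 0, 0, 5.6, -0.8, 5.0, 0]]])

```text
time_s: 22.27
tcp_pos: [0.6365, -0.226, 0.1632]
ee_rot: [[0.888, 0.001, 0.46], [-0.46, -0.001, 0.888], [0.001, -1.0, -0.0]]
wrist_force: [-0.5, -1.1, 0.5]
gripper_width: 0.31
```

>>> step_arm(moves=[[[0, 0, 0, 0, 0.5, 0, 0], [0, 0, 0, 0, 1, 0, 0], [0, 0, 0, 0, 1.5, 0, 0], [0, 0, 0, 0, 2.0, 0, 0], [0, 0, 0, 0, 2, 0, 0]]])

```text
time_s: 22.68
tcp_pos: [0.6335, -0.2268, 0.1422]
ee_rot: [[0.888, -0.002, 0.461], [-0.461, 0.0, 0.888], [-0.002, -1.0, -0.001]]
wrist_force: [-0.4, -0.8, -0.1]
gripper_width: 0.015
```

```bash
python3 - <<'E'
from h import *
s=st();nums([.635,-.228,.114],down(62.5))
c=cap('side');crop(c,220,100,160,110,5,'d25');c=cap('wrist','w25')
E
```

```text
t 22.68 p [ 0.6335 -0.2268  0.1422] F [-0.4 -0.8 -0.1] M [ 0.01 -0.16 -0.05] w 0.015 q [  -6.    30.6    0.9    0.   -60.4 -111.5]
rot [0.001, 0.001, -0.002] deg 0.1 shift_cm [0.2, 2.82, -0.04] norm 2.8
```

View pics/d25.png

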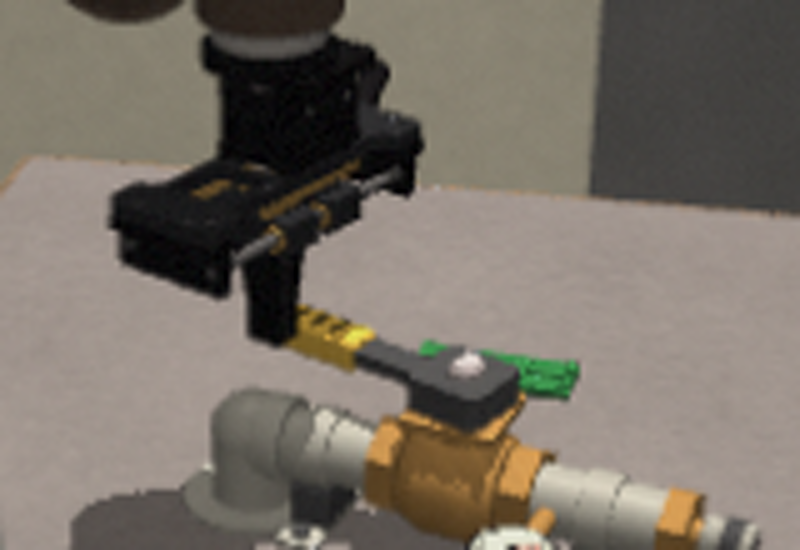

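View pics/w25.png

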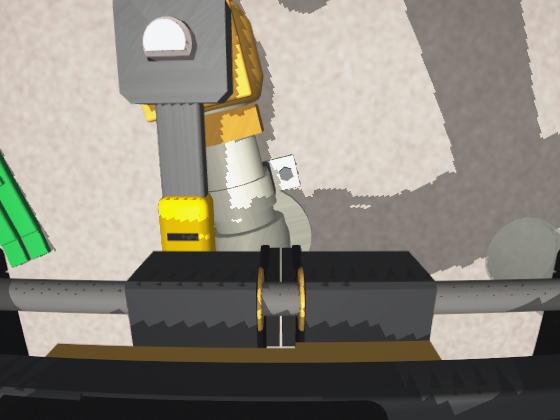

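>>> step_arm(moves=[[[0, 0, 0, 0.1, 0.7, 0, 0], [0, 0, 0, 0.1, 1.4, 0, 0], [0, 0, 0, 0.1, 2.1, 0, 0], [0, 0, 0, 0.1, 2.7, 0, 0], [0, 0, 0, 0.1, 2.7, 0, 0]]])

```text
time_s: 23.2
tcp_pos: [0.6348, -0.227, 0.1147]
ee_rot: [[0.888, -0.002, 0.46], [-0.46, 0.0, 0.888], [-0.002, -1.0, -0.001]]
wrist_force: [-0.1, 0.1, -0.8]
gripper_width: 0.005
```

```bash
cat > arc.py <<'E'
from h import *
S=np.array([.522,-.2243])
def arc(a0,a1,zd0,zd1,n=5,r0=.113,z=.115):
    "tool centre polar angle a about stem; rows relative to start nominal pose"
    def pose(f):
        a=np.radians(a0+(a1-a0)*f);return np.array([*(S+r0*np.array([np.cos(a),np.sin(a)])),z]),down(zd0+(zd1-zd0)*f)
    P,R=pose(0)
    for i in range(1,n+1):
        Pi,Ri=pose(i/n);print([round(float(v),3) for v in Ro.from_matrix(R.T@Ri).as_rotvec()]+[round(float(v),2) for v in R.T@(Pi-P)*100])
    print()
E
python3 - <<'E'
from arc import *
s=st();p=s['tcp_pos'][:2]-S;print(np.degrees(np.arctan2(p[1],p[0])),np.linalg.norm(p))
# angle -2 -> -100 in steps ; zd 62.5 -> 5
n=5
A=np.linspace(-2,-87,6);Z=np.linspace(62.5,5,6)
for i in range(5): arc(A[i],A[i+1],Z[i],Z[i+1])
E
```

```text
t 23.2 p [ 0.6348 -0.227   0.1147] F [-0.1  0.1 -0.8] M [ 0.06 -0.11  0.01] w 0.005 q [  -6.    32.2   -0.6    0.   -57.3 -111.5]
-1.354646876211448 0.11284025211950531
[0.0, 0.04, 0.0, 0.27, 0.0, -0.61]
[0.0, 0.08, 0.0, 0.5, 0.0, -1.24]
[0.0, 0.12, 0.0, 0.7, 0.0, -1.88]
[0.0, 0.161, 0.0, 0.86, 0.0, -2.53]
[0.0, 0.201, 0.0, 0.98, 0.0, -3.19]

[0.0, 0.04, 0.0, 0.21, 0.0, -0.64]
[0.0, 0.08, 0.0, 0.38, 0.0, -1.28]
[0.0, 0.12, 0.0, 0.52, 0.0, -1.94]
[0.0, 0.161, 0.0, 0.61, 0.0, -2.61]
[0.0, 0.201, 0.0, 0.67, 0.0, -3.27]

[0.0, 0.04, 0.0, 0.15, 0.0, -0.65]
[0.0, 0.08, 0.0, 0.26, 0.0, -1.32]
[0.0, 0.12, 0.0, 0.33, 0.0, -1.98]
[0.0, 0.161, 0.0, 0.36, 0.0, -2.65]
[0.0, 0.201, 0.0, 0.35, 0.0, -3.32]

[0.0, 0.04, 0.0, 0.09, 0.0, -0.67]
[0.0, 0.08, 0.0, 0.13, 0.0, -1.33]
[0.0, 0.12, 0.0, 0.14, 0.0, -2.0]
[0.0, 0.161, 0.0, 0.1, 0.0, -2.67]
[0.0, 0.201, 0.0, 0.03, 0.0, -3.34]

[0.0, 0.04, 0.0, 0.02, 0.0, -0.67]
[0.0, 0.08, 0.0, 0.0, 0.0, -1.34]
[0.0, 0.12, 0.0, -0.06, 0.0, -2.01]
[0.0, 0.161, 0.0, -0.15, 0.0, -2.67]
[0.0, 0.201, 0.0, -0.29, 0.0, -3.33]
```

>>> step_arm(moves=[[[0, 0.04, 0, 0.3, 0, -0.6, 0], [0, 0.08, 0, 0.5, 0, -1.2, 0], [0, 0.12, 0, 0.7, 0, -1.9, 0], [0, 0.16, 0, 0.9, 0, -2.5, 0], [0, 0.2, 0, 1.0, 0, -3.2, 0]]])

```text
time_s: 23.62
tcp_pos: [0.6304, -0.2605, 0.117]
ee_rot: [[0.778, 0.002, 0.629], [-0.629, -0.001, 0.778], [0.002, -1.0, 0.001]]
wrist_force: [-0.3, 0.6, 0.2]
gripper_width: 0.006
```

>>> step_arm(moves=[[[0, 0.04, 0, 0.2, 0, -0.6, 0], [0, 0.08, 0, 0.4, 0, -1.3, 0], [0, 0.12, 0, 0.5, 0, -1.9, 0], [0, 0.16, 0, 0.6, 0, -2.6, 0], [0, 0.2, 0, 0.7, 0, -3.3, 0]]])

```text
time_s: 24.03
tcp_pos: [0.6152, -0.29, 0.1169]
ee_rot: [[0.637, 0.002, 0.771], [-0.771, 0.0, 0.637], [0.001, -1.0, 0.002]]
wrist_force: [0.8, 2.9, 0.4]
gripper_width: 0.01
```

```bash
python3 - <<'E'
from arc import *
s=st();p=s['tcp_pos'][:2]-S;print(np.degrees(np.arctan2(p[1],p[0])),np.linalg.norm(p));c=cap('side');crop(c,220,100,160,110,5,'d26')
E
```

```text
t 24.03 p [ 0.6152 -0.29    0.1169] F [0.8 2.9 0.4] M [ 0.84 -0.4  -0.03] w 0.01 q [ -11.7   32.5    0.3   -0.   -57.7 -128.7]
-35.152872218165435 0.11402996544976772
```

View pics/d26.png

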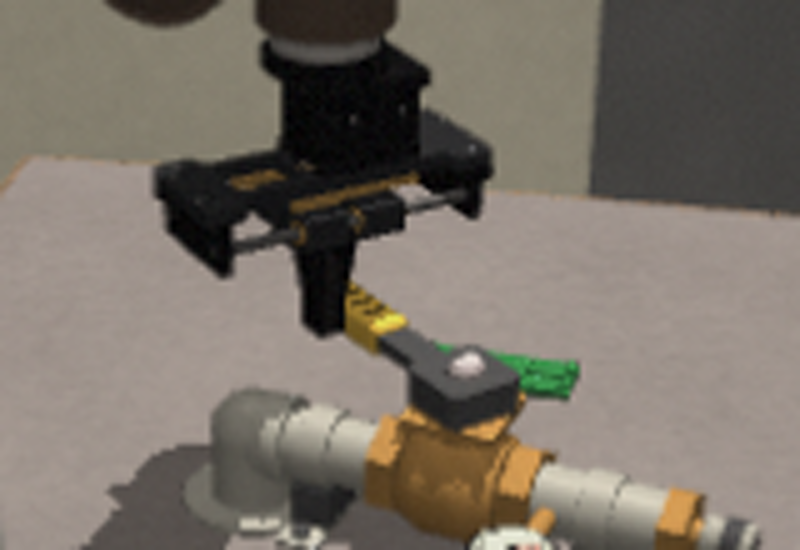

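Contact made, about 3 N. Continue.

>>> step_arm(moves=[[[0, 0.04, 0, 0.15, 0, -0.65, 0], [0, 0.08, 0, 0.25, 0, -1.3, 0], [0, 0.12, 0, 0.3, 0, -2.0, 0], [0, 0.16, 0, 0.35, 0, -2.6, 0], [0, 0.2, 0, 0.35, 0, -3.3, 0]]])

```text
time_s: 24.5
tcp_pos: [0.5925, -0.3134, 0.117]
ee_rot: [[0.472, 0.003, 0.881], [-0.881, -0.0, 0.472], [0.001, -1.0, 0.003]]
wrist_force: [1.1, 3.3, -0.1]
gripper_width: 0.008
```

>>> step_arm(moves=[[[0, 0.04, 0, 0.1, 0, -0.7, 0], [0, 0.08, 0, 0.1, 0, -1.3, 0], [0, 0.12, 0, 0.1, 0, -2.0, 0], [0, 0.16, 0, 0.1, 0, -2.7, 0], [0, 0.2, 0, 0, 0, -3.3, 0]]])

```text
time_s: 24.92
tcp_pos: [0.5639, -0.3295, 0.1171]
ee_rot: [[0.288, 0.005, 0.958], [-0.958, -0.001, 0.288], [0.002, -1.0, 0.004]]
wrist_force: [2.7, 0.8, -1.5]
gripper_width: 0.002
```

```bash
python3 - <<'E'
from arc import *
s=st();p=s['tcp_pos'][:2]-S;print(np.degrees(np.arctan2(p[1],p[0])),np.linalg.norm(p));c=cap('side');crop(c,220,100,160,110,5,'d27');c=cap('wrist','w27')
E
```

```text
t 24.92 p [ 0.5639 -0.3295  0.1171] F [ 2.7  0.8 -1.5] M [ 0.2  -1.   -0.04] w 0.002 q [ -16.1   30.1   -4.1   -0.   -55.6 -147.1]
-68.30358412456236 0.11323846703294162
```

View pics/d27.png

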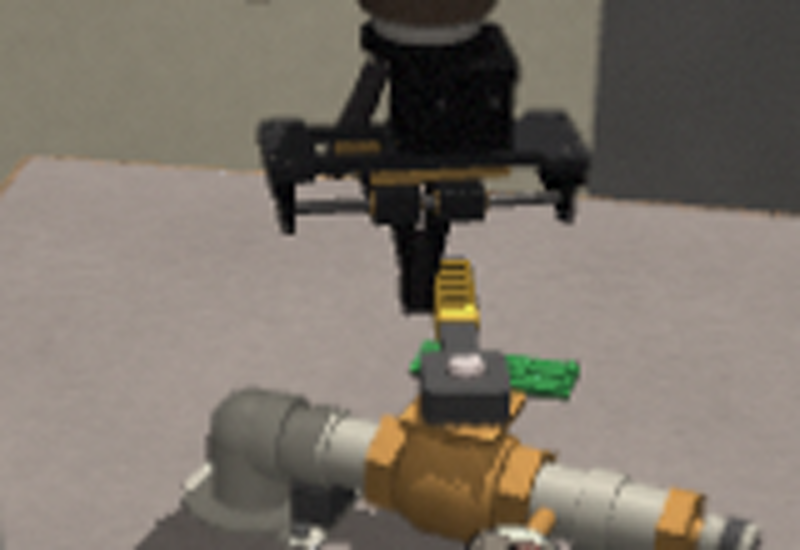

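View pics/w27.png

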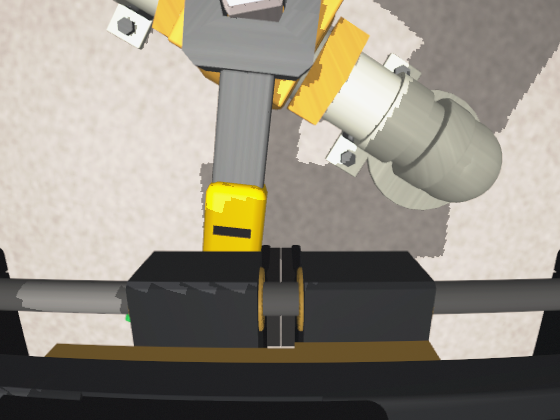

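>>> step_arm(moves=[[[0, 0.04, 0, 0, 0, -0.7, 0], [0, 0.08, 0, 0, 0, -1.3, 0], [0, 0.12, 0, -0.1, 0, -2.0, 0], [0, 0.16, 0, -0.2, 0, -2.7, 0], [0, 0.2, 0, -0.3, 0, -3.3, 0]]])

```text
time_s: 25.43
tcp_pos: [0.5316, -0.3366, 0.1172]
ee_rot: [[0.093, 0.005, 0.996], [-0.996, -0.002, 0.093], [0.002, -1.0, 0.004]]
wrist_force: [4.0, -0.5, -1.7]
gripper_width: 0.004
```

```bash
python3 - <<'E'
from arc import *
s=st();p=s['tcp_pos'][:2]-S;print(np.degrees(np.arctan2(p[1],p[0])),np.linalg.norm(p))
arc(-85,-97,5,1)
E
```

```text
t 25.43 p [ 0.5316 -0.3366  0.1172] F [ 4.  -0.5 -1.7] M [ 0.07 -1.06 -0.02] w 0.004 q [ -17.6   28.    -7.9    0.   -53.9 -157.1]
-85.14026018758875 0.11273770220723214
[0.0, 0.014, 0.0, -0.01, 0.0, -0.47]
[0.0, 0.028, 0.0, -0.04, 0.0, -0.95]
[0.0, 0.042, 0.0, -0.09, 0.0, -1.42]
[0.0, 0.056, 0.0, -0.16, 0.0, -1.88]
[0.0, 0.07, 0.0, -0.25, 0.0, -2.35]
```

>>> step_arm(moves=[[[0, 0.01, 0, 0, 0, -0.3, 0], [0, 0.02, 0, 0, 0, -0.6, 0], [0, 0.03, 0, -0.05, 0, -0.9, 0], [0, 0.04, 0, -0.1, 0, -1.2, 0], [0, 0.04, 0, -0.1, 0, -1.4, 0]]])

```text
time_s: 25.85
tcp_pos: [0.5163, -0.3365, 0.117]
ee_rot: [[0.053, 0.002, 0.999], [-0.999, -0.001, 0.053], [0.001, -1.0, 0.002]]
wrist_force: [3.7, 1.6, -0.4]
gripper_width: 0.005
```

```bash
python3 - <<'E'
from arc import *
s=st();p=s['tcp_pos'][:2]-S;print(np.degrees(np.arctan2(p[1],p[0])),np.linalg.norm(p))
c=cap('side');crop(c,220,100,160,110,5,'d28')
E
```

```text
t 25.85 p [ 0.5163 -0.3365  0.117 ] F [ 3.7  1.6 -0.4] M [ 0.27 -1.03 -0.05] w 0.005 q [ -18.1   27.    -9.7    0.   -53.2 -158.9]
-92.92914226094484 0.11233691468904573
```

>>> step_arm(moves=[[[0, 0, 0, 0, 0, -0.2, 0], [0, 0, 0, 0, 0, -0.4, 0], [0, 0, 0, -0.05, 0, -0.6, 0], [0, 0, 0, -0.1, 0, -0.8, 0], [0, 0, 0, -0.1, 0, -0.8, 0]]])

```text
time_s: 26.32
tcp_pos: [0.5077, -0.3361, 0.117]
ee_rot: [[0.053, 0.001, 0.999], [-0.999, -0.001, 0.053], [0.001, -1.0, 0.001]]
wrist_force: [3.0, 0.6, 0.5]
gripper_width: 0.008
```

```bash
python3 - <<'E'
from arc import *
s=st();p=s['tcp_pos'][:2]-S;print(np.degrees(np.arctan2(p[1],p[0])),np.linalg.norm(p))
c=cap('side');crop(c,220,100,160,110,5,'d29')
E
```

```text
t 26.32 p [ 0.5077 -0.3361  0.117 ] F [3.  0.6 0.5] M [ 0.19 -0.89 -0.04] w 0.008 q [ -18.3   26.3  -10.8    0.   -52.8 -158.7]
-97.26709199701524 0.11266215268123232
```

View pics/d29.png

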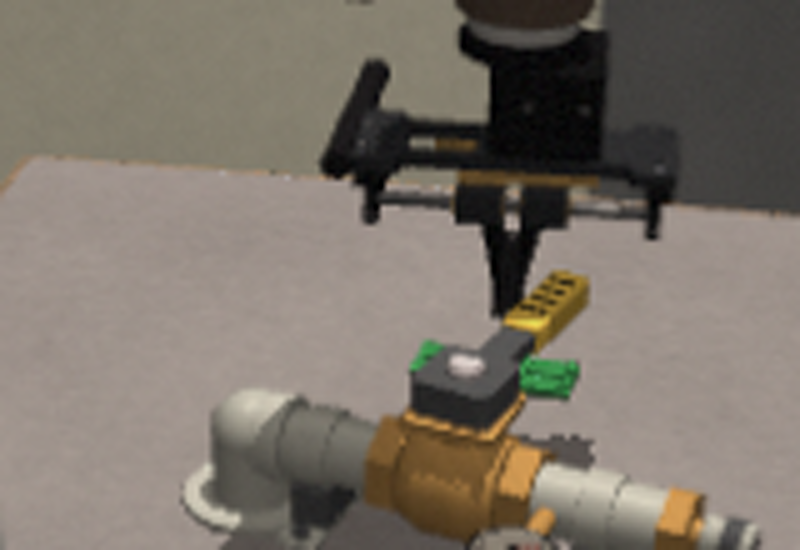

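>>> step_arm(moves=[[[0, 0, 0, 0, 0, -0.2, 0], [0, 0, 0, -0.05, 0, -0.4, 0], [0, 0, 0, -0.1, 0, -0.6, 0], [0, 0, 0, -0.15, 0, -0.8, 0], [0, 0, 0, -0.15, 0, -0.8, 0]]])

```text
time_s: 26.78
tcp_pos: [0.4995, -0.335, 0.1169]
ee_rot: [[0.053, 0.001, 0.999], [-0.999, -0.001, 0.053], [0.001, -1.0, 0.001]]
wrist_force: [2.3, 1.1, 0.5]
gripper_width: 0.006
```

```bash
python3 - <<'E'
from arc import *
s=st();p=s['tcp_pos'][:2]-S;print(np.degrees(np.arctan2(p[1],p[0])),np.linalg.norm(p))
E
```

```text
t 26.78 p [ 0.4995 -0.335   0.1169] F [2.3 1.1 0.5] M [ 0.13 -0.86 -0.07] w 0.006 q [ -18.4   25.7  -11.9    0.   -52.4 -158.6]
-101.48247538010997 0.1129154618353278
```

```bash
python3 - <<'E'
from arc import *
c=cap('wrist','w30');import pickle;pickle.dump(c,open('w30.pkl','wb'))
E
```

```text
(no output)
```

View pics/w30.png

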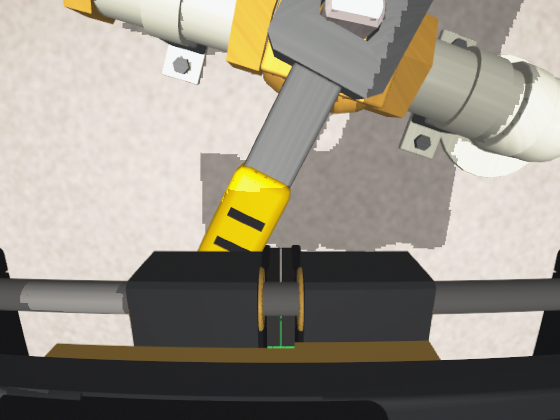

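```bash
python3 - <<'E'
from arc import *
import pickle
c=pickle.load(open('w30.pkl','rb'))
f=lambda a,b:np.degrees(np.arctan2(*(b-a)[:2][::-1])).round(1)
P=lambda u,v,z:plane(c,u,v,z)
print(f(P(300,64,.117),P(247,165,.117)),f(P(337,97,.117),P(293,180,.117)),f(P(235,180,.122),P(200,248,.122)))
print(P(235,180,.122),P(200,248,.122))
E
```

```text
-115.4 -114.2 -115.6
[ 0.4800452  -0.29121816  0.122     ] [ 0.4654202  -0.32180708  0.122     ]
```

>>> step_arm(moves=[[[0, 0, 0, 0, 0, -0.1, 0], [0, 0, 0, -0.05, 0, -0.2, 0], [0, 0, 0, -0.1, 0, -0.3, 0], [0, 0, 0, -0.1, 0, -0.4, 0], [0, 0, 0, -0.1, 0, -0.4, 0]]])

```text
time_s: 27.25
tcp_pos: [0.4958, -0.3342, 0.1169]
ee_rot: [[0.053, 0.001, 0.999], [-0.999, -0.001, 0.053], [0.001, -1.0, 0.001]]
wrist_force: [2.5, 0.3, 0.4]
gripper_width: 0.005
```

```bash
python3 - <<'E'
from arc import *
s=st();p=s['tcp_pos'][:2]-S;print(np.degrees(np.arctan2(p[1],p[0])),np.linalg.norm(p))
c=cap('scene');crop(c,150,210,130,110,6,'s31');c=cap('side');crop(c,250,130,120,90,6,'d31')
E
```

```text
t 27.25 p [ 0.4958 -0.3342  0.1169] F [2.5 0.3 0.4] M [ 0.08 -0.92 -0.02] w 0.005 q [ -18.5   25.4  -12.4    0.   -52.1 -158.5]
-103.40670035714635 0.11296404839836695
```

View pics/s31.png

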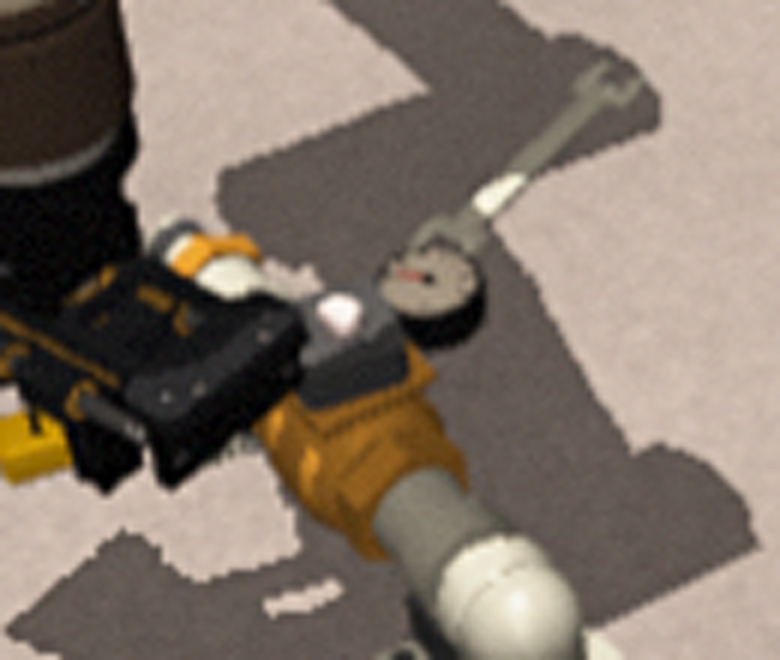

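View pics/d31.png

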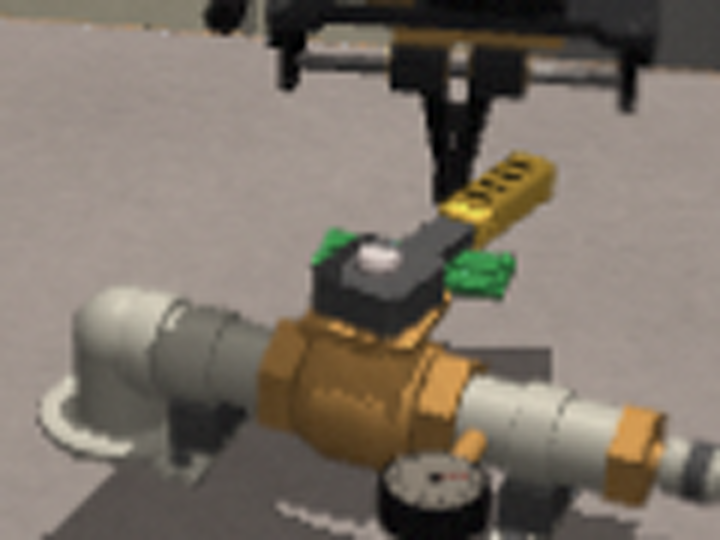

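>>> step_arm(moves=[[[0, 0, 0, 0, 0, -0.1, 0], [0, 0, 0, -0.05, 0, -0.2, 0], [0, 0, 0, -0.1, 0, -0.3, 0], [0, 0, 0, -0.1, 0, -0.4, 0], [0, 0, 0, -0.1, 0, -0.4, 0]]])

```text
time_s: 27.77
tcp_pos: [0.4917, -0.3334, 0.1169]
ee_rot: [[0.053, 0.001, 0.999], [-0.999, -0.001, 0.053], [0.001, -1.0, 0.001]]
wrist_force: [2.5, 0.6, -0.6]
gripper_width: 0.006
```

```bash
python3 - <<'E'
from arc import *
s=st();p=s['tcp_pos'][:2]-S;print(np.degrees(np.arctan2(p[1],p[0])),np.linalg.norm(p))
c=cap('wrist');crop(c,180,0,280,200,2.8,'w32')
E
```

```text
t 27.77 p [ 0.4917 -0.3334  0.1169] F [ 2.5  0.6 -0.6] M [ 0.04 -0.97 -0.08] w 0.006 q [ -18.5   25.1  -13.     0.   -51.9 -158.5]
-105.5306913803261 0.11318567633055493
```

View pics/w32.png

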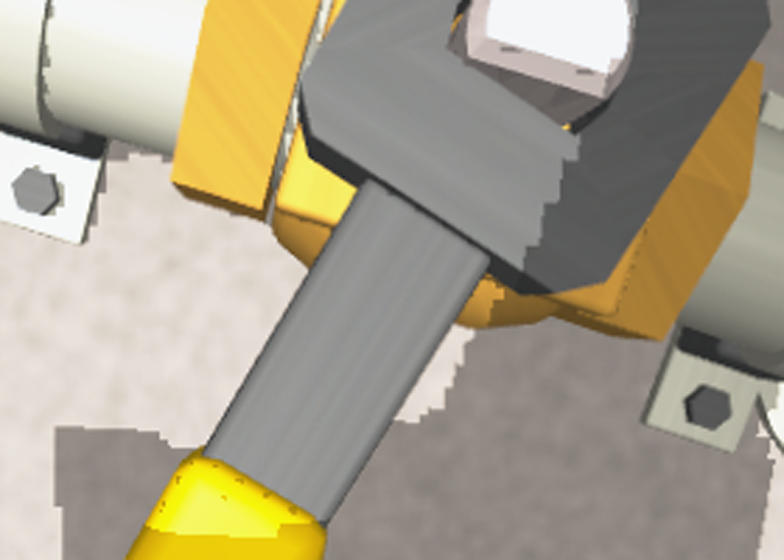

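```bash
python3 - <<'E'
from arc import *
import pickle
c=cap('wrist');pickle.dump(c,open('w32.pkl','wb'))
f=lambda a,b:np.degrees(np.arctan2(*(b-a)[:2][::-1])).round(1)
P=lambda x,y,z:plane(c,180+x/2.8-.3,y/2.8-.3,z)
print('neck',f(P(365,185,.117),P(210,452,.117)),f(P(488,258,.117),P(325,520,.117)))
print('stem top flat',f(P(483,38,.13),P(608,75,.13))-90,'lower',f(P(470,53,.126),P(600,97,.126))-90)
print('clampbase',f(P(175,185,.07),P(270,222,.07)),)
crop(c,290,0,140,60,5.7,'w32b')
E
```

```text
neck -117.7 -118.0
stem top flat -101.1 lower -103.3
clampbase -17.8
```

View pics/w32b.png

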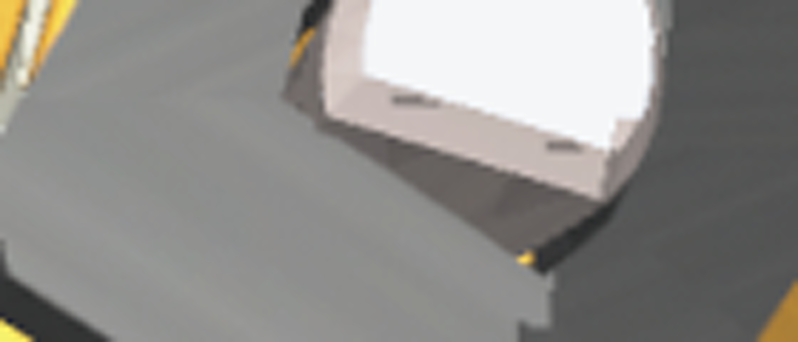

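>>> step_arm(moves=[[[0, 0, 0, 0, 0, -0.1, 0], [0, 0, 0, -0.05, 0, -0.2, 0], [0, 0, 0, -0.1, 0, -0.3, 0], [0, 0, 0, -0.1, 0, -0.4, 0], [0, 0, 0, -0.1, 0, -0.4, 0]]])

```text
time_s: 28.28
tcp_pos: [0.4876, -0.3326, 0.1168]
ee_rot: [[0.053, 0.001, 0.999], [-0.999, -0.001, 0.053], [0.001, -1.0, 0.001]]
wrist_force: [2.8, 1.5, 0.3]
gripper_width: 0.007
```

```bash
python3 - <<'E'
from arc import *
s=st();p=s['tcp_pos'][:2]-S;print(np.degrees(np.arctan2(p[1],p[0])),np.linalg.norm(p))
c=cap('wrist');crop(c,290,0,140,60,5.7,'w33b')
f=lambda a,b:np.degrees(np.arctan2(*(b-a)[:2][::-1])).round(1)
c=cap('wrist','w33')
E
```

```text
t 28.28 p [ 0.4876 -0.3326  0.1168] F [2.8 1.5 0.3] M [ 0.04 -0.97 -0.04] w 0.007 q [ -18.6   24.8  -13.5    0.   -51.6 -158.4]
-107.61825095440808 0.11363796437512418
```

View pics/w33b.png

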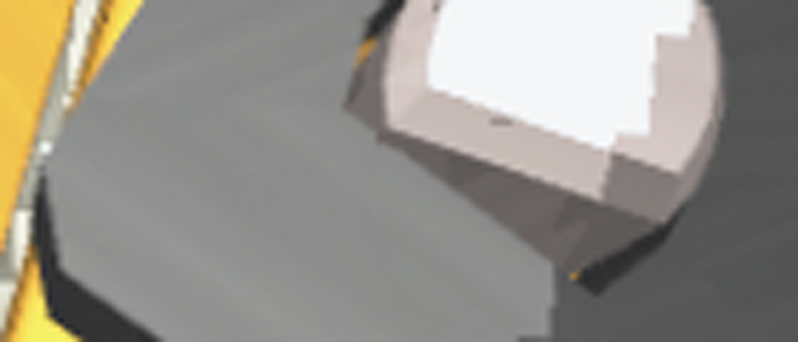

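>>> step_arm(moves=[[[0, 0, 0, -0.03, 0, -0.1, 0], [0, 0, 0, -0.06, 0, -0.2, 0], [0, 0, 0, -0.1, 0, -0.3, 0], [0, 0, 0, -0.15, 0, -0.4, 0], [0, 0, 0, -0.15, 0, -0.4, 0]]])

```text
time_s: 28.8
tcp_pos: [0.4842, -0.3313, 0.1169]
ee_rot: [[0.053, 0.003, 0.999], [-0.999, -0.001, 0.053], [0.001, -1.0, 0.003]]
wrist_force: [5.4, -0.0, -1.1]
gripper_width: 0.009
```

```bash
python3 - <<'E'
from arc import *
s=st();p=s['tcp_pos'][:2]-S;print(np.degrees(np.arctan2(p[1],p[0])),np.linalg.norm(p))
E
```

```text
t 28.8 p [ 0.4842 -0.3313  0.1169] F [ 5.4 -0.  -1.1] M [ 0.01 -1.55 -0.04] w 0.009 q [ -18.6   24.4  -14.1    0.   -51.3 -158.4]
-109.43595516007922 0.11350921737412724
```

Force is now rising (5.4 N): the stop. Push a little further to confirm.

>>> step_arm(moves=[[[0, 0, 0, -0.03, 0, -0.1, 0], [0, 0, 0, -0.06, 0, -0.2, 0], [0, 0, 0, -0.1, 0, -0.3, 0], [0, 0, 0, -0.1, 0, -0.3, 0], [0, 0, 0, -0.1, 0, -0.3, 0]]])

```text
time_s: 29.22
tcp_pos: [0.482, -0.3307, 0.1171]
ee_rot: [[0.053, 0.004, 0.999], [-0.999, -0.002, 0.053], [0.002, -1.0, 0.004]]
wrist_force: [7.0, -0.3, -1.7]
gripper_width: 0.008
```

```bash
python3 - <<'E'
from arc import *
s=st();p=s['tcp_pos'][:2]-S;print(np.degrees(np.arctan2(p[1],p[0])),np.linalg.norm(p))
c=cap('wrist');crop(c,180,0,280,200,2.8,'w34')
E
```

```text
t 29.22 p [ 0.482  -0.3307  0.1171] F [ 7.  -0.3 -1.7] M [ 0.03 -2.04 -0.05] w 0.008 q [ -18.6   24.2  -14.5    0.   -51.1 -158.4]
-110.59431388948123 0.11367225830325008
```

View pics/w34.png

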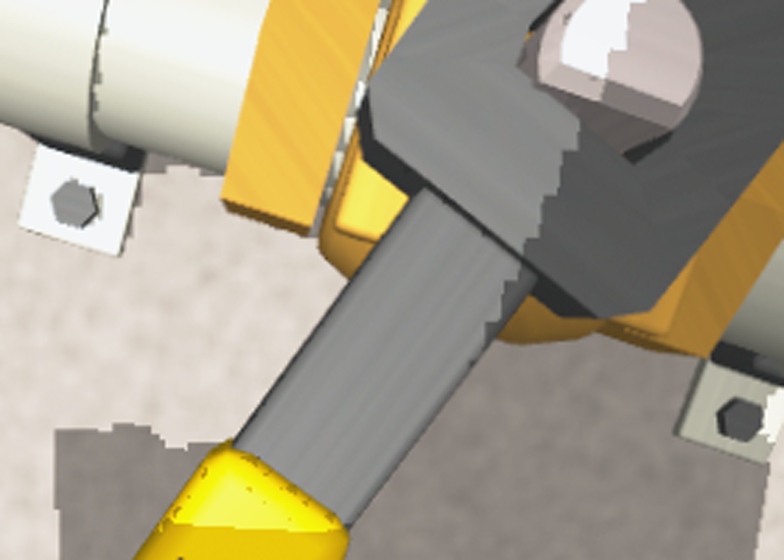

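```bash
python3 - <<'E'
from arc import *
c=cap('side');crop(c,280,150,90,65,8.5,'d35')
c=cap('scene');crop(c,160,240,80,70,8,'s35')
E
```

```text
(no output)
```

View pics/d35.png

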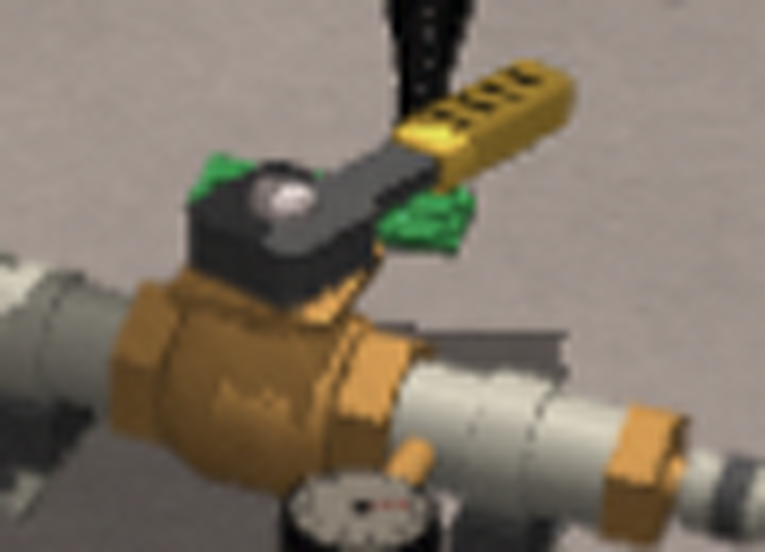

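View pics/s35.png

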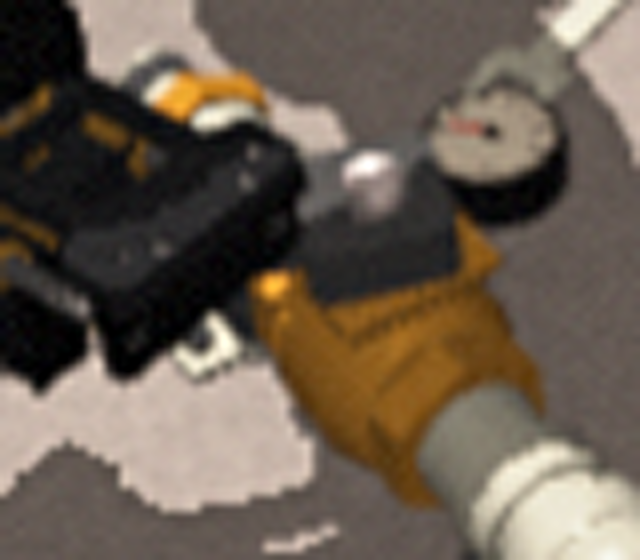

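>>> step_arm(moves=[[[0, 0, 0, 0, 0, 0.8, 0], [0, 0, 0, 0, -1, 2, 0], [0, 0, 0, 0, -3, 3, 0], [0, 0, 0, 0, -5.5, 4, 0], [0, 0, 0, 0, -8, 4, 0]]])

```text
time_s: 29.78
tcp_pos: [0.5197, -0.3279, 0.1962]
ee_rot: [[0.053, -0.005, 0.999], [-0.999, 0.001, 0.053], [-0.001, -1.0, -0.005]]
wrist_force: [0.0, -0.5, 1.2]
gripper_width: 0.002
```

>>> step_arm(moves=[[[0, 0, 0, -1.5, 0, 0, 0], [0, 0, 0, -3, 0, 0, 0], [0, 0, 0, -4.5, 0, 0, 0], [0, 0, 0, -5.7, 0, 0, 0], [0, 0, 0, -5.7, 0, 0, 0]]])

```text
time_s: 30.2
tcp_pos: [0.5158, -0.2689, 0.1956]
ee_rot: [[0.055, -0.003, 0.998], [-0.999, 0.001, 0.055], [-0.001, -1.0, -0.003]]
wrist_force: [-0.3, 0.4, 0.5]
gripper_width: 0.004
```

```bash
python3 - <<'E'
from arc import *
c=cap('wrist');c=cap('wrist');c=cap('wrist','w36');st()
import pickle;pickle.dump(c,open('w36.pkl','wb'));crop(c,200,60,170,190,3.1,'w36c')
E
```

```text
t 30.35 p [ 0.517  -0.2711  0.1962] F [0.2 0.2 0.7] M [-0.11 -0.1  -0.04] w 0.006 q [ -11.8   19.7   -8.7    0.   -61.6 -165.2]
```

View pics/w36.png

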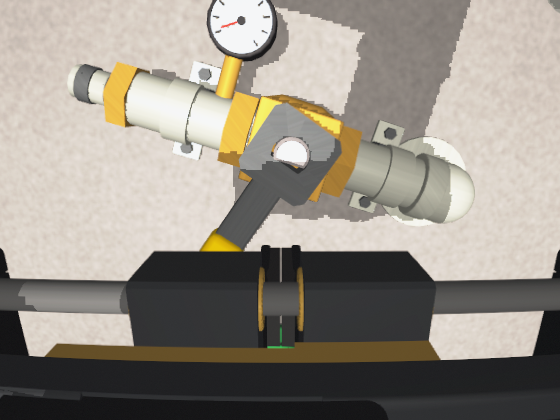

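View pics/w36c.png

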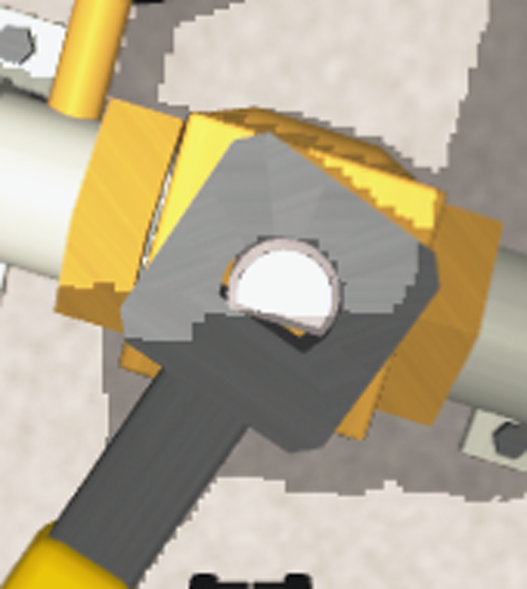

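```bash
python3 - <<'E'
from stem import *
import pickle
c=pickle.load(open('w36.pkl','rb'))
crop(c,260,125,70,60,11,'w36d')
f=lambda a,b:np.degrees(np.arctan2(*(b-a)[:2][::-1])).round(1)
P=lambda x,y,z:plane(c,200+x/3.1-.3,60+y/3.1-.3,z)
print('lever',f(P(160,375,.117),P(52,535,.117)),f(P(240,430,.117),P(135,585,.117)))
print('pad edge',f(P(330,160,.1),P(440,200,.1)),f(P(300,152,.1),P(440,197,.1)))
print('pipe',f(plane(c,110,68,.07),plane(c,465,170,.07)))
E
```

```text
lever -121.5 -120.4
pad edge -16.1 -14.0
pipe -12.6
```

View pics/w36d.png

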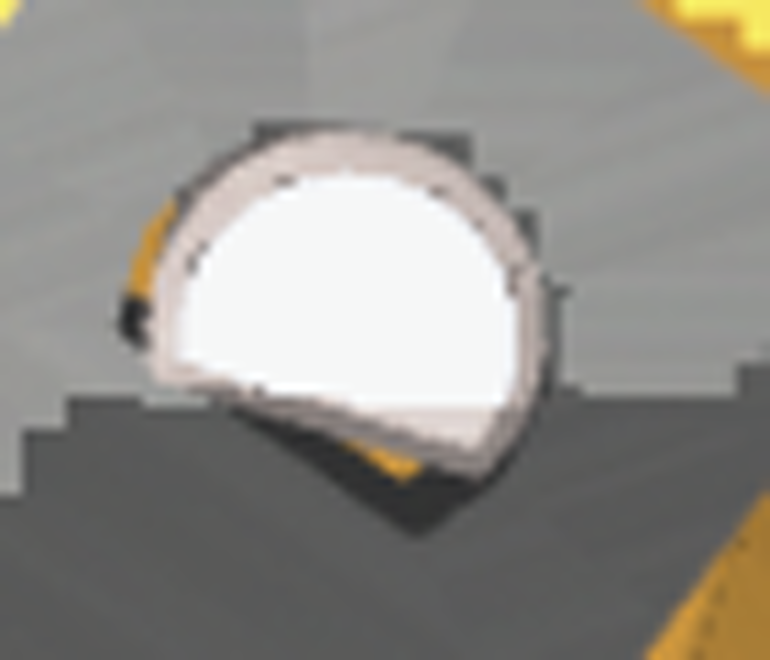

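```bash
python3 - <<'E'
from stem import *
import pickle
c=pickle.load(open('w36.pkl','rb'))
f=lambda a,b:np.degrees(np.arctan2(*(b-a)[:2][::-1])).round(1)
P=lambda x,y,z:plane(c,260+x/11-.45,125+y/11-.45,z)
print(f(P(180,362,.13),P(490,450,.13))-90,f(P(158,383,.126),P(480,476,.126))-90)
# valve axis via pipe edges at silhouettes
crop(c,50,40,440,200,1.8,'w36e')
for nm in ('w13','w18','w21'):
    pass
E
```

```text
-102.8 -103.1
```

View pics/w36e.png

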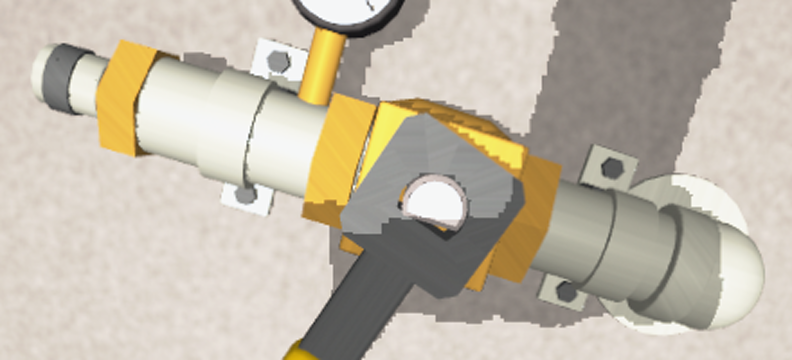

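```bash
python3 - <<'E'
from stem import *
import pickle
c=pickle.load(open('w36.pkl','rb'))
f=lambda a,b:np.degrees(np.arctan2(*(b-a)[:2][::-1])).round(2)
P=lambda x,y,z=.008:plane(c,50+x/1.8-.2,40+y/1.8-.2,z)
a,b,d,e=P(278,62),P(246,194),P(612,168),P(566,291)
print(f((a+b)/2,(d+e)/2),f(a,d),f(b,e),f(b,a)-90,f(e,d)-90,(a+b+d+e)/4,np.linalg.norm(a-b),np.linalg.norm(d-e))
E
```

```text
-13.99 -13.94 -14.03 -13.799999999999997 -14.14 [ 0.52246082 -0.22450733  0.008     ] 0.06795525614648602 0.06821043707326536
```

```bash
python3 - <<'E'
from stem import *
import pickle
c=pickle.load(open('w36.pkl','rb'))
P=lambda x,y,z:plane(c,260+x/11-.45,125+y/11-.45,z)[:2]
S=np.array([.5224,-.2245])
print('stem corners rel',(P(158,383,.126)-S)*1000,(P(480,476,.126)-S)*1000)
a,b=P(230,405,.122),P(415,535,.122)
print('hole flat pts',(a-S)*1000,(b-S)*1000, np.degrees(np.arctan2(*(b-a)[::-1]))-90)
n=np.array([np.cos(np.radians(-121)),np.sin(np.radians(-121))])
print('stem corner along lever dir',(P(158,383,.126)-S)@n*1000,'hole flat',(a-S)@n*1000,(b-S)@n*1000)
# hub outline corners (w36c)
Q=lambda x,y:plane(c,200+x/3.1-.3,60+y/3.1-.3,.122)[:2]
k=[Q(265,133),Q(235,145),Q(418,240),Q(437,285),Q(320,445),Q(270,440),Q(123,300),Q(130,345)]
k=np.array(k)-S;t=np.array([-n[1],n[0]])
print('hub pts lever-frame',np.c_[k@n,k@t].round(4).tolist())
E
```

```text
stem corners rel [-10.47807555  -3.05036575] [ 7.70756782 -7.27622115]
hole flat pts [-6.3968546  -4.60641549] [  4.5245011  -11.45867231] -122.10490637625412
stem corner along lever dir 8.011281633672453 hole flat 7.243092407270619 7.491708875364058
hub pts lever-frame [[-0.0237, -0.0206], [-0.0185, -0.0241], [-0.0237, 0.016], [-0.0187, 0.0243], [0.0214, 0.0239], [0.0264, 0.0147], [0.019, -0.0259], [0.0258, -0.0199]]
```

>>> step_arm(moves=[[[0, 0, 0, 0.4, 0, -2.2, 0], [0, 0, 0, 0.8, 0, -4.4, 0], [0, 0, 0, 1.3, 0.5, -6.6, 0], [0, 0, 0, 1.7, 1.0, -8.6, 0], [0, 0, 0, 1.7, 1.0, -8.6, 0]]])

```text
time_s: 30.77
tcp_pos: [0.4284, -0.2932, 0.1854]
ee_rot: [[0.049, -0.003, 0.999], [-0.999, 0.001, 0.049], [-0.002, -1.0, -0.003]]
wrist_force: [-0.5, -0.1, -0.0]
gripper_width: 0.007
```

>>> step_arm(moves=[[[0, 0, 0, 0, 1.5, 0, 0], [0, 0, 0, 0, 3, 0, 0], [0, 0, 0, 0, 4.5, 0, 0], [0, 0, 0, 0, 6.5, 0, 0], [0, 0, 0, 0, 6.8, 0, 0]]])

```text
time_s: 31.18
tcp_pos: [0.4309, -0.2925, 0.1156]
ee_rot: [[0.051, -0.005, 0.999], [-0.999, 0.002, 0.051], [-0.002, -1.0, -0.004]]
wrist_force: [-0.8, 0.4, -0.3]
gripper_width: 0.001
```

```bash
python3 - <<'E'
from arc import *
S=np.array([.5224,-.2245])
s=st();p=s['tcp_pos'][:2]-S;print(np.degrees(np.arctan2(p[1],p[0])),np.linalg.norm(p))
for a in (-132,-126,-121):
    t=S+.113*np.array([np.cos(np.radians(a)),np.sin(np.radians(a))]);nums([*t,.117],s['ee_rot'])
c=cap('wrist','w37')
E
```

```text
t 31.18 p [ 0.4309 -0.2925  0.1156] F [-0.8  0.4 -0.3] M [ 0.   -0.06  0.03] w 0.001 q [ -16.3   19.1  -23.1   -0.   -48.1 -160.7]
-143.36758907508303 0.11399792517057646
rot [0.0, 0.0, 0.0] deg 0.0 shift_cm [1.67, -0.15, 1.5] norm 2.3
rot [0.0, 0.0, 0.0] deg 0.0 shift_cm [2.46, -0.16, 2.38] norm 3.4
rot [0.0, 0.0, 0.0] deg 0.0 shift_cm [3.05, -0.17, 3.18] norm 4.4
```

View pics/w37.png

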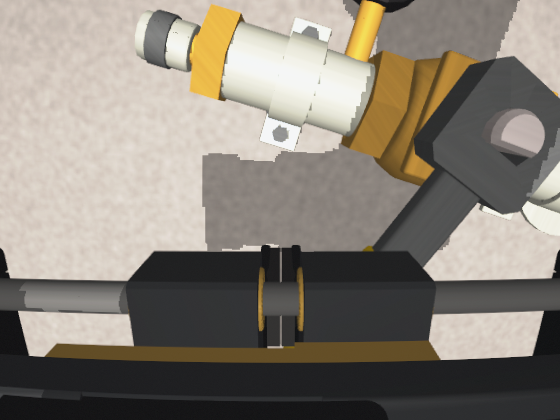

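>>> step_arm(moves=[[[0, 0, 0, 0.8, 0, 0.7, 0], [0, 0, 0, 1.6, 0, 1.4, 0], [0, 0, 0, 2.0, 0, 1.9, 0], [0, 0, 0, 2.4, 0, 2.3, 0], [0, 0, 0, 2.4, 0, 2.3, 0]]])

```text
time_s: 31.65
tcp_pos: [0.4585, -0.3168, 0.1195]
ee_rot: [[0.052, 0.003, 0.999], [-0.999, -0.002, 0.052], [0.002, -1.0, 0.003]]
wrist_force: [0.6, 0.2, 0.5]
gripper_width: 0.002
```

>>> step_arm(moves=[[[0, 0, 0, 0.15, 0, 0.2, 0], [0, 0, 0, 0.3, 0, 0.4, 0], [0, 0, 0, 0.45, 0, 0.6, 0], [0, 0, 0, 0.6, 0, 0.8, 0], [0, 0, 0, 0.6, 0, 0.8, 0]]])

```text
time_s: 32.07
tcp_pos: [0.4656, -0.3215, 0.1189]
ee_rot: [[0.053, 0.002, 0.999], [-0.999, -0.001, 0.053], [0.001, -1.0, 0.002]]
wrist_force: [-0.1, -0.3, 1.2]
gripper_width: 0.001
```

```bash
python3 - <<'E'
from arc import *
S=np.array([.5224,-.2245])
s=st();p=s['tcp_pos'][:2]-S;print(np.degrees(np.arctan2(p[1],p[0])),np.linalg.norm(p))
c=cap('wrist','w38')
c=cap('side');crop(c,280,150,90,65,8.5,'d38')
E
```

```text
t 32.07 p [ 0.4656 -0.3215  0.1189] F [-0.1 -0.3  1.2] M [-0.08 -0.08 -0.01] w 0.001 q [ -18.2   22.5  -16.9    0.   -50.4 -158.8]
-120.33430935786589 0.11237556553554516
```

View pics/w38.png

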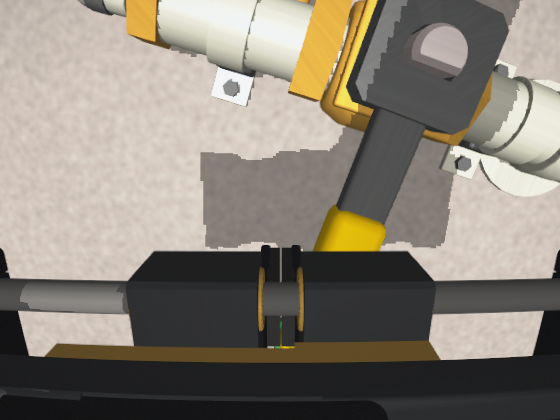

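>>> step_arm(moves=[[[0, 0, 0, -0.3, 0, -0.8, 0], [0, 0, 0, -0.5, -1, -1.5, 0], [0, 0, 0, -0.5, -3.5, -1.5, 0], [0, 0, 0, -0.5, -6, -1, 0], [0, 0, 0, -0.5, -8, 0, 0]]])

```text
time_s: 32.58
tcp_pos: [0.4636, -0.3163, 0.2016]
ee_rot: [[0.052, 0.003, 0.999], [-0.999, -0.001, 0.052], [0.002, -1.0, 0.002]]
wrist_force: [0.6, 0.0, 1.1]
gripper_width: 0.007
```

>>> step_arm(moves=[[[0, 0, 0, -1.2, 0, 1.4, 0], [0, 0, 0, -2.4, 0, 2.8, 0], [0, 0, 0, -3.6, 0, 4.2, 0], [0, 0, 0, -4.6, 0, 5.2, 0], [0, 0, 0, -4.6, 0, 5.2, 0]]])

```text
time_s: 33.0
tcp_pos: [0.5154, -0.2661, 0.1995]
ee_rot: [[0.055, 0.003, 0.998], [-0.998, -0.001, 0.055], [0.001, -1.0, 0.003]]
wrist_force: [1.1, -0.2, 0.1]
gripper_width: 0.004
```

```bash
python3 - <<'E'
from arc import *
c=cap('wrist');c=cap('wrist');c=cap('wrist','w39');st()
import pickle;pickle.dump(c,open('w39.pkl','wb'));crop(c,200,60,170,190,3.1,'w39c');crop(c,255,125,70,60,11,'w39d')
E
```

```text
t 33.15 p [ 0.5138 -0.2675  0.199 ] F [-0.4 -0.2 -0.1] M [-0.07 -0.09  0.03] w 0.009 q [ -11.5   19.1   -9.2    0.   -61.6 -165.5]
```

View pics/w39c.png

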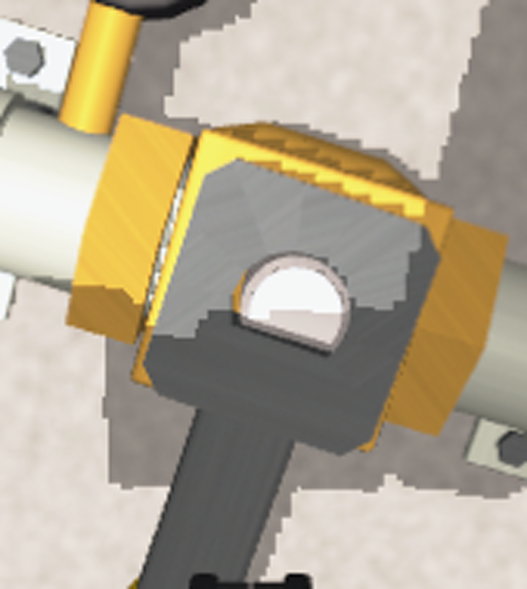

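View pics/w39d.png

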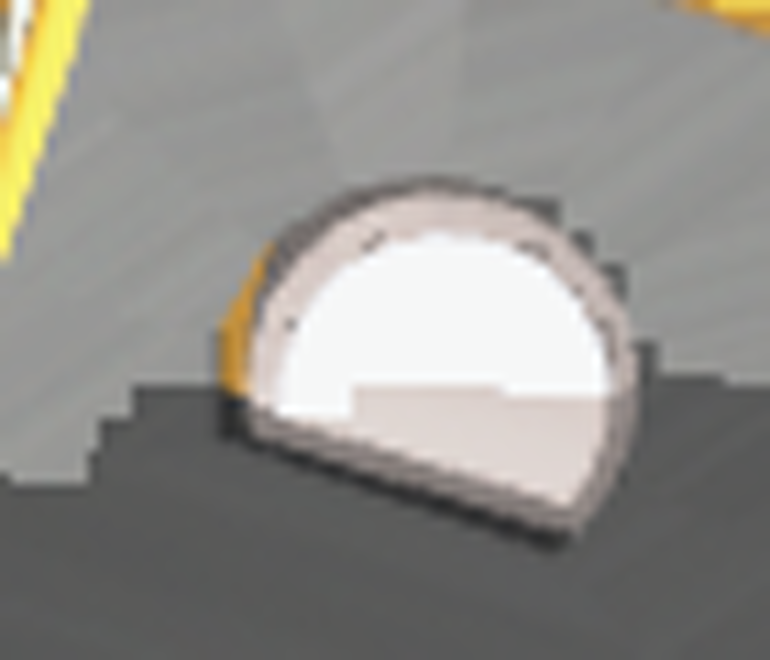

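```bash
python3 - <<'E'
from stem import *
import pickle
c=pickle.load(open('w39.pkl','rb'))
f=lambda a,b:np.degrees(np.arctan2(*(b-a)[:2][::-1])).round(1)
P=lambda x,y,z:plane(c,255+x/11-.45,125+y/11-.45,z)
print('stem',f(P(275,412,.13),P(570,505,.13))-90,f(P(250,425,.126),P(572,532,.126))-90)
Q=lambda x,y,z:plane(c,200+x/3.1-.3,60+y/3.1-.3,z)
print('lever',f(Q(197,415,.117),Q(142,580,.117)),f(Q(293,445,.117),Q(247,575,.117)),'hub edges',f(Q(205,178,.122),Q(150,350,.122)),f(Q(437,258,.122),Q(370,445,.122)))
crop(c,50,40,440,200,1.8,'w39e')
E
```

```text
stem -104.5 -105.4
lever -105.7 -105.4 hub edges -105.6 -104.8
```

View pics/w39e.png

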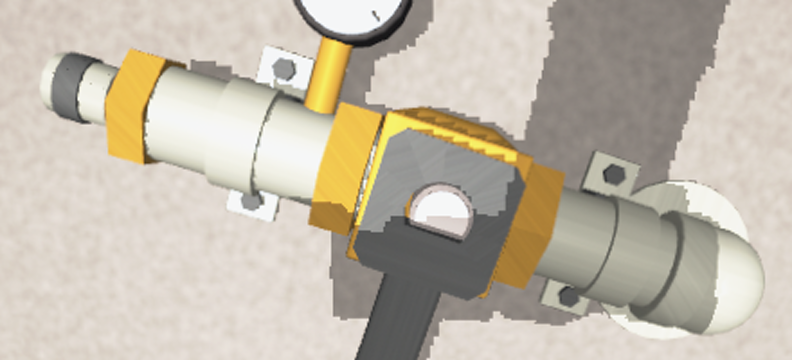

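```bash
python3 - <<'E'
from h import *
c=cap('scene','s40');c=cap('side','d40');st()
E
```

```text
t 33.25 p [ 0.5137 -0.268   0.1989] F [-0.4 -0.3  0.4] M [-0.03 -0.12  0.02] w 0.004 q [ -11.5   19.1   -9.2    0.   -61.6 -165.5]
```

View pics/s40.png

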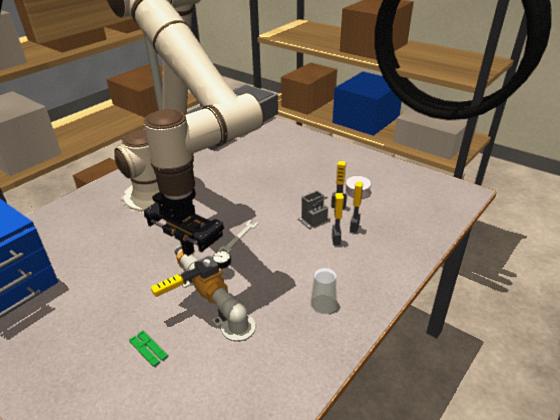

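View pics/d40.png

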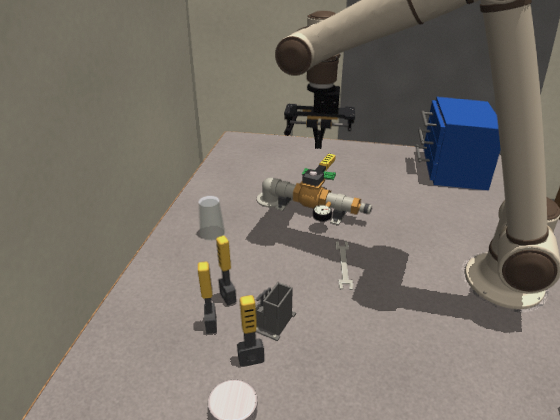

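The lever sits square across the pipe at scene pixel (190,280). The tumbler (324,290), tin (358,187), spanner (238,243) and tyre levers (148,348) are at their first pixels, and the gripper is clear of everything. Handing in.

```bash
python3 - <<'E'
from h import *
print(r.finish_job())
E
```

```text
the job is handed in; nothing more can be done
None
```

The job is done and handed in at about 33 s of the 72 s allowed; no verdict was reported.

**What I did**
- I pulled the lever out of the holder with a tilted grip on its yellow end, laid it flat on the shelf and let go.
- I picked it up again from above by the neck, slid it over the stem and lowered it until the pad took part of its weight, with the tool at the expected home height.
- I let go and pushed the lever clockwise with closed fingers until the force rose from about 2.5 N to 7 N, which I took as the stop.
- I then nudged the lever back within its play so that it lies square, and moved the arm clear.

**Last checks**
- **Stem and lever:** the stem flat measures about -105° and the lever about -105.5° in world angle. Fully shut is -104°, since the pipe axis measured -14.0°. The hub looked flat on its pad in the side view.
- **Arm:** it ended clear of everything, with no load on the wrist.
- **Other things:** the tumbler, tin, spanner and tyre levers look to be where they started, judged by eye in the pictures.

**What disagreed**
- At the end of the push the lever measured roughly 15–17° past the stem, more than the stated 6° of play.
- An earlier reading of the stem, before the nudge, was -103°.
- The force did not jump sharply at the stop, and the lever still crept about 1° at 7 N. My evidence that the valve is shut is that this torque is about three times the stem's friction, plus the final stem angle.

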